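# Lay a washed flask on the draining board, chocked so that it cannot roll

## Task

Set the yellow chock bar across the sloping draining board, about mid-board or a little lower and near its centre line. Then lift the cream flask out of the rack and lay it across the slope with its middle close against the uphill side of the chock, letting go only once it is down there, so that it stays put instead of dropping or rolling off. Leave the black flask where it is.

Things in the scene. Friction and masses are not known exactly. Their poses are not given: they have to be found in the camera images.
- chock: Yellow bar with black bands, 120 x 26 x 14 mm (x, y, z), 100 to 170 g; friction holds it on the slope. Starts flat on the bench between rack and board. Origin: centre of its underside; x along its length, z up. Take it across its width. A flask resting against it on the board has its axis 38 mm from the bar's middle line and 16 mm above its top: the downhill finger must end above the bar.
- cream_flask: Cream vacuum flask, red cap, 0.3 to 0.5 kg, lying in either place of a grey rack, axis 42 mm above the bench. Body 60 mm diameter, x from -95 to +75 mm; cap 50 mm, to x = +106. Origin on its axis near the centre of mass; x along the axis to the cap; y, z turn as it rolls. Take it across the diameter at the origin, tips about 5 to 12 mm below the axis. On the board its axis is 30 mm up.
- deck (a point): Middle of the top of the fixed, sloping metal draining board, 280 (x) by 240 mm (y), 30 mm above the bench there. Tilted 6 degrees: x level across the slope, y uphill along the surface, z square to it. Rims 8 mm high, 5 mm thick on the uphill edge and both sides; the low (-y) edge is open, and a flask laid on the bare slope rolls off it.
- black_flask: Bystander: black vacuum flask, black cap, same size and frame as the cream one, parallel to it in the rack's other place, axes 120 mm apart. Leave it. The rack holds each flask by small rests 55 mm either side of its origin, up to 31 mm above the bench and 33 mm beside the axis; between them the middle 90 mm is clear down to the 6 mm base.
Not all that is in view belongs to the job. Leave any green look-alike of the cream_flask alone.

How it is judged:
On the way, in this order (a step that is already met when the one before it is completed fails the run):
1. the chock lies across the draining board, let go and at rest, with the cream flask still in the rack (x of chock in the frame of deck between -0.06 and 0.06 m and y of chock in the frame of deck between -0.1 and 0.035 m and z of chock in the frame of deck between -0.004 and 0.006 m and angle between the x axis of chock and the x axis of deck, either way round below 0.27 rad and contact force between the fingers and chock below 0.05 N and linear speed of chock below 0.02 m/s and distance of cream_flask from where it was at the start of the episode below 0.03 m), for 0.2 s.
2. the cream flask, still held in the fingers, is down on the board across the slope (within 12 mm of its resting height), close to the uphill side of the chock (less than about 20 mm of gap) (x of chock in the frame of deck between -0.06 and 0.06 m and y of chock in the frame of deck between -0.1 and 0.035 m and z of chock in the frame of deck between -0.004 and 0.006 m and angle between the x axis of each of chock, cream_flask and the x axis of deck, either way round below 0.27 rad and x of cream_flask in the frame of deck between -0.06 and 0.06 m and z of cream_flask in the frame of deck between 0.024 and 0.042 m and horizontal distance between cream_flask and chock below 0.062 m and contact force between the fingers and cream_flask above 0.5 N), for 0.1 s.
At the end, for the whole second after the job is handed in: Chock flat on the board, its middle within 60 mm of the centre line and -100 to +35 mm along the slope; cream flask at rest on the board against it, middles under 55 mm apart, also within 60 mm of the line; both across the slope within 15 degrees; black flask within 20 mm of its start (x of chock in the frame of deck between -0.06 and 0.06 m and y of chock in the frame of deck between -0.1 and 0.035 m and z of chock in the frame of deck between -0.004 and 0.006 m and angle between the x axis of each of chock, cream_flask and the x axis of deck, either way round below 0.27 rad and x of cream_flask in the frame of deck between -0.06 and 0.06 m and z of cream_flask in the frame of deck between 0.024 and 0.036 m and horizontal distance between cream_flask and chock below 0.055 m and contact force between cream_flask and chock above 0.02 N and linear speed of each of cream_flask, chock below 0.02 m/s and angular speed of cream_flask below 0.4 rad/s and distance of black_flask from where it was at the start of the episode below 0.02 m); the robot touches nothing.
It fails at once if the cream flask is dropped or let run: it moves faster than 0.5 m/s out of the fingers (linear speed of cream_flask above 0.5 m/s and contact force between the fingers and cream_flask below 0.05 N).
It fails at once if the black flask is moved by more than 20 mm (distance of black_flask from where it was at the start of the episode above 0.02 m).
It also fails if it takes over 67 s, if anything falls off the work surface, if the arm or the gripper's body presses on something with over 40 N, if the wrist force passes 120 N, or if a joint passes its speed limit or range.

## Robot

A 7-joint arm with a two-finger parallel gripper is mounted at the origin on the work surface. World frame = base frame: x ahead of the robot, y to its left, z up, the work surface at z = 0. Lengths are in m, angles in rad, forces in N, time in s.
With the tool pointing down it reaches from about 0.425 to 0.925 m from the base axis. Payload 6.8 kg.
Tool frame: the origin (TCP) lies at the very end of the fingers, on their centre line; the grasp point (between the pads) lies 19 mm behind it (bot.grasp_offset is the distance from the TCP to the grasp point, in m); z points along the fingers, y is the direction in which the jaws open and shut (so a half turn about z gives the same grasp; the last joint's range is limited). The gripper opens to 85 mm and grips with 20 to 120 N. Pads are 22 mm wide; open, the fingers measure 114 mm over their backs; the gripper's body (76 mm by 85 mm) begins 54 mm behind the grasp point. The pads swing forward as they close: fully open they stand 13 mm farther back than shut.
Start: joints at [1.017, 0.477, 0.022, 1.555, -0.011, 1.109, -0.083], TCP at [0.291, -0.609, 0.202] pointing down, gripper open.
Joint ranges: [-2.96, 2.96], [-0.34, 2.1], [-1.41, 1.46], [0.24, 2.44], [-1.37, 4.51], [0.17, 1.92], [-2.96, 2.96]. Speed limits (rad/s): [2.39, 2.39, 3.14, 3.14, 3.14, 3.14, 3.14].

## Interface

Orientations are given as a unit quaternion [w, x, y, z].
In Python, from station import monitor, cams, bot, finder gives the robot as it stands.
- The arm moves only by the tool jog_arm, never from a script. Its argument "plan" is a list of rows, each an object of numbers: "x", "y", "z": the shift along the tool's x, y, z as a fraction of full scale; "wx", "wy", "wz": the turn, a rotation vector about the tool's x, y, z as a fraction of full scale. A call has 1 to 12 rows; each row is the pose to reach, as a shift and turn from the pose measured when the call began, along the tool's axes at that moment, turning the shorter way round; what a row does not reach only later rows make up. Full scale, the value 1, is 20 cm for a shift and 180 degrees for a turn. A row lasts 1/12 s, in which the tool goes at most 41.7 mm and 7.16 degrees, less where a joint would pass 70% of its speed; a pose out of reach is approached as far as the arm can. A call with a number of a shift or a turn outside -1 to 1 is refused whole. A call with a gripper value outside its range is refused whole. "hand" is the opening, from -1 (shut) to 1 (fully open), set as the call begins (left out, the last holds). The fingers move at their own pace and stop on an object; "grip_force" is the grip in N (left out, the last holds). Time passes only in rows, so rows that repeat a pose let the fingers close. It gives the time, the measured TCP pose, the force and the opening at its end, in the units of the state.
- monitor.get_obs(): the state, without advancing time (a new reading comes with each control period).
- cams.read_camera(name): name is "scene" or "side" or "wrist"; returns the picture (420x560x3 uint8, red, green, blue); there is no depth.
- cams.get_calibration(name): a dict with "fx", "fy", "cx", "cy" (pixels), "extrinsics" (4x4, takes a point from world to camera coordinates). Camera axes: x right, y down, z forward; pixel columns grow to the right and rows downward; lengths in m; the calibration is good to about 2 mm. The wrist camera is an equidistant fisheye: a pixel r from the principal point sees the ray r / f radians off the axis. A picture is of the moment at which its call begins: read the wrist's pose just before it. get_calibration takes no time and is no camera call; for the wrist camera it gives the pose at the moment of the call.
- bot.hand_in(): hands the job in, once; it reports no verdict.
Trained networks look in the newest picture that a camera, given by its name, has taken for a name from the list of things; names that differ only in an ending like _2 or _b are one class to them, and where a whole thing is asked for, a point or a joint stands for the part that bears it (a point fixed in the world has none). Each returns a list of dicts, best first, with "confidence" (0 to 1); they miss things now and then, are a little off and sometimes report something else, mostly with a low value. They report only what shows in the picture. A call takes as long as a camera call. They do not tell look-alikes from the thing itself.
- finder.find_in(camera, target): "bbox" ([left, top, width, height] in pixels, round what is visible of it).
- finder.place_of(camera, target): "location" ([column, row] in pixels: a listed point, or the origin of a listed thing).
The state is a dict: "t": time; "q": joint angles; "joint_vel": joint speeds; "joint_torque": joint torques, N m; "eef_pos": TCP position; "tool_rot": TCP orientation; "contact_force": force on the tool from outside, world axes, zero at the start; "torque": the same for the moment, N m; "gripper_width": opening from 0.0 (shut) to 1.0 (fully open).
Only numpy, scipy, OpenCV 4.12 (cv2) and the standard library are available. Lean on these libraries where they do the work, as an engineer would, in place of code of your own. Each camera call takes 0.05 s, during which the arm holds its last target. There are 200 camera calls.

## Working session

There is one attempt and no reset: what is moved stays moved. The work goes in short steps, Python scripts to look and compute and a tool call to move; the robot and the scene stay as the last step left them, time stands still between calls to the robot, and variables do not carry over. Pictures are saved under pics/ and viewed, about 8 in all and at most 12, crops included, and the job is handed in when it is done.

Besides the shell and the picture viewer there is one more tool, called by a JSON object that holds its "op" and its "data", one argument or row to a line. jog_arm: Moves the arm, as the interface text tells. Shift numbers are shares of 20 cm and turn numbers shares of 180 degrees, none past 1 either way. Its arguments: {"type":"object","properties":{"plan":{"type":"array","items":{"type":"object","properties":{"x":{"type":"number","minimum":-1,"maximum":1},"y":{"type":"number","minimum":-1,"maximum":1},"z":{"type":"number","minimum":-1,"maximum":1},"wx":{"type":"number","minimum":-1,"maximum":1},"wy":{"type":"number","minimum":-1,"maximum":1},"wz":{"type":"number","minimum":-1,"maximum":1}}}},"hand":{"type":"number"},"grip_force":{"type":"number"}},"required":["plan"]}

```bash
ls; mkdir -p pics
cat > look.py <<'E'
import cv2,sys,numpy as np
from station import monitor,cams,bot,finder
o=monitor.get_obs();print({k:np.round(v,3).tolist() for k,v in o.items() if k in('t','eef_pos','tool_rot','gripper_width','contact_force')})
E
python3 - <<'E'
exec(open('look.py').read())
ims=[]
for c in ('scene','side'):
    im=cams.read_camera(c);ims.append(im)
    k=cams.get_calibration(c);print(c,k['fx'],k['fy'],k['cx'],k['cy'],np.round(k['extrinsics'],4).tolist())
    cv2.imwrite(f'pics/{c}0.png',im[:,:,::-1])
    for t in('chock','cream_flask','deck','black_flask'):
        print(t,[(np.round(d['location'],1).tolist(),round(d['confidence'],2)) for d in finder.place_of(c,t)[:4]],[(np.round(d['bbox'],0).tolist(),round(d['confidence'],2)) for d in (finder.find_in(c,t)[:3] if t!='deck' else [])])
E
```

```text
pics
{'t': 0.0, 'eef_pos': [0.291, -0.608, 0.201], 'tool_rot': [-0.001, 0.975, 0.221, -0.0], 'contact_force': [-0.792, -0.486, -0.216], 'gripper_width': 0.996}
scene 497.27517110744105 497.27517110744105 279.7950450535219 213.2756891114782 [[0.7353, 0.6774, 0.0219, -0.3651], [0.408, -0.4166, -0.8124, -0.075], [-0.5412, 0.6062, -0.5828, 1.1872], [0.0, 0.0, 0.0, 1.0]]
chock [([350.8, 277.8], 0.67)] [([317.0, 261.0, 68.0, 32.0], 0.9)]
cream_flask [([306.1, 148.2], 0.72), ([420.8, 184.4], 0.68)] [([268.0, 129.0, 69.0, 42.0], 0.9), ([375.0, 161.0, 92.0, 52.0], 0.57)]
deck [([222.1, 335.6], 0.62)] []
black_flask [([393.6, 205.1], 0.85)] [([352.0, 179.0, 98.0, 62.0], 0.62)]
side 381.18868960110444 381.18868960110444 280.62456708762625 206.04321418080875 [[0.9818, -0.1897, 0.0114, -0.369], [-0.1145, -0.6385, -0.761, 0.1675], [0.1516, 0.7459, -0.6486, 0.7177], [0.0, 0.0, 0.0, 1.0]]
chock [([360.6, 217.8], 0.65)] [([338.0, 208.0, 44.0, 23.0], 0.93)]
cream_flask [([309.8, 137.0], 0.94), ([193.9, 155.0], 0.75)] [([274.0, 124.0, 73.0, 31.0], 0.94), ([175.0, 129.0, 35.0, 57.0], 0.77)]
deck [([384.6, 323.1], 0.58), ([358.5, 220.3], 0.55)] []
black_flask [([322.4, 159.4], 0.67)] [([285.0, 147.0, 82.0, 27.0], 0.68)]
```

View pics/scene0.png

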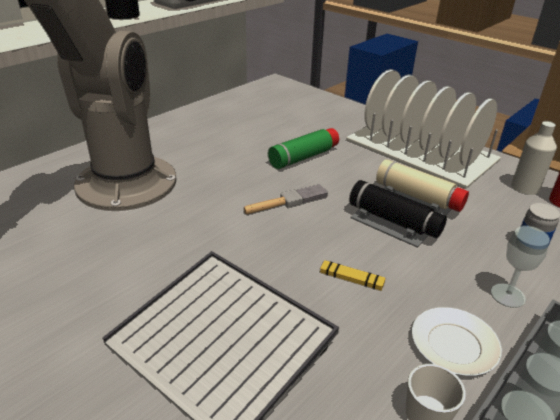

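View pics/side0.png

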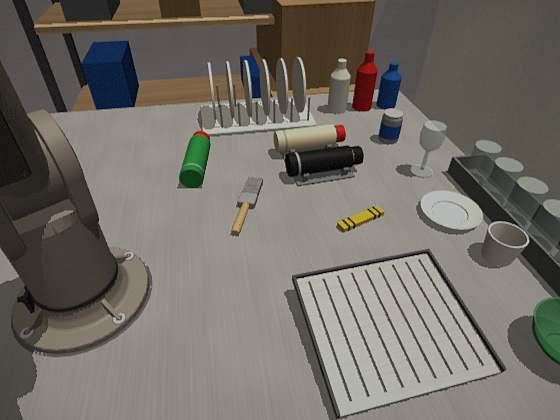

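The scene view shows the cream flask in the far rack place at about (420,184), with black in front at (397,207). The chock is at (352,275), the board is centred near (222,336), and the green decoy is at (305,147). The side view agrees: cream (310,138), black (325,160), chock (361,218), board corners (293,273), (432,252), (498,372) and (342,412).

```bash
cat >> look.py <<'E'
from scipy.optimize import least_squares
def proj(c,P,k=None):
    k=k or cams.get_calibration(c);E=np.array(k['extrinsics']);p=np.atleast_2d(P)@E[:3,:3].T+E[:3,3]
    if c=='wrist':
        r=np.hypot(p[:,0],p[:,1]);th=np.arctan2(r,p[:,2]);s=th/np.maximum(r,1e-9)
        return np.c_[k['fx']*p[:,0]*s+k['cx'],k['fy']*p[:,1]*s+k['cy']]
    return np.c_[k['fx']*p[:,0]/p[:,2]+k['cx'],k['fy']*p[:,1]/p[:,2]+k['cy']]
def tri(a,b,ca='scene',cb='side'):
    f=lambda P:np.r_[proj(ca,P)[0]-a,proj(cb,P)[0]-b]
    s=least_squares(f,[.6,0,.03]);return np.round(s.x,4),np.round(s.fun,1)
def back(c,uv,z,k=None):
    return np.round(least_squares(lambda P:proj(c,[P[0],P[1],z],k)[0]-uv,[.6,0]).x,4)
E
python3 - <<'E'
exec(open('look.py').read())
for n,a,b in(('chock',(351,277),(360.6,217.8)),('cream',(420.8,184.4),(309.8,137)),('black',(393.6,205.1),(322.4,159.4)),('deck',(222.1,335.6),(384.6+8,323)),
 ('c1',(212,255),(293,273)),('c2',(336,328),(432,252)),('c4',(107,338),(342,412))):print(n,tri(a,b))
print('green',tri((306,148),(194,155)))
for c,n,z in(('scene',(351,277),.007),('side',(360.6,217.8),.007),('scene',(420.8,184.4),.042),('side',(309.8,137),.042)):print(c,back(c,n,z))
print('cornerside c3',back('side',(498,372),.03))
a=cv2.imread('pics/scene0.png')[245:420,95:350];b=cv2.imread('pics/side0.png')[240:420,280:510]
cv2.imwrite('pics/board.png',np.vstack([cv2.resize(a,(410,290),interpolation=2),cv2.resize(b,(410,310),interpolation=2)]) if 0 else np.hstack([cv2.resize(a,(400,400),interpolation=2),cv2.resize(b,(400,400),interpolation=2)]))
E
```

```text
{'t': 0.8, 'eef_pos': [0.291, -0.609, 0.202], 'tool_rot': [0.0, 0.975, 0.221, 0.0], 'contact_force': [0.427, -0.142, 0.021], 'gripper_width': 1.001}
chock (array([0.5845, 0.1031, 0.0045]), array([ 0.7, -1.3,  0.3,  1.8]))
cream (array([0.5411, 0.4206, 0.0441]), array([-0.,  0., -0., -0.]))
black (array([0.544 , 0.3004, 0.0473]), array([-0.1,  0.3, -0.1, -0.4]))
deck (array([ 0.5345, -0.1766,  0.0303]), array([-0.9,  1.2, -0.3, -1.6]))
c1 (array([ 0.3873, -0.0625,  0.0456]), array([ 1.6, -2.5,  0.5,  2.9]))
c2 (array([ 0.6639, -0.0569,  0.0526]), array([-0.4,  0.6, -0.2, -0.9]))
c4 (array([ 0.4063, -0.2985,  0.0266]), array([-0.1,  0.1, -0. , -0.1]))
green (array([0.2142, 0.4097, 0.0214]), array([ 0.6, -1.5,  0.2,  1.7]))
scene [0.587 0.097]
side [0.5846 0.1065]
scene [0.5397 0.4238]
side [0.5421 0.4238]
cornerside c3 [ 0.6581 -0.2888]
```

View pics/board.png

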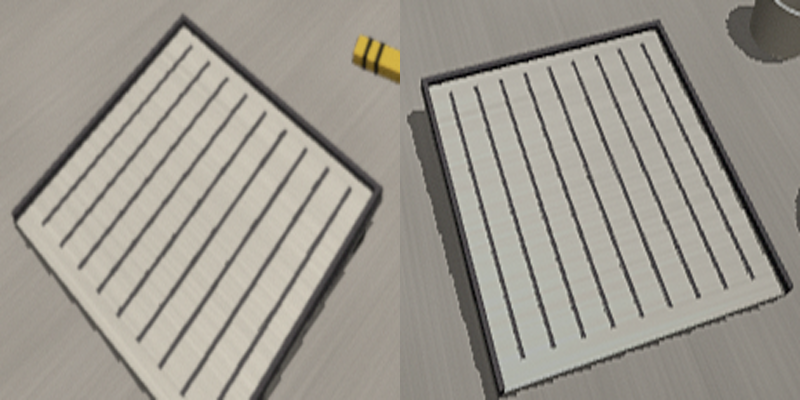

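The crop shows rims on the +y (far) edge and both sides. The -y edge is open, so uphill is about +y. Next I fit the board, chock and flask poses.

```bash
cat >> look.py <<'E'
def deckT(x,y,yaw):
    from scipy.spatial.transform import Rotation as R
    return (R.from_euler('z',yaw)*R.from_euler('x',6,degrees=True)).as_matrix(),np.array([x,y,.03])
E
python3 - <<'E'
exec(open('look.py').read())
C=np.array([[-.14,.12,.008],[.14,.12,.008],[.14,-.12,.008],[-.14,-.12,.008]])
S=np.array([(211,255),(337,328),(np.nan,np.nan),(105,338)]);
# side crop (x/400*230+280, y/400*180+240)
D=np.array([(293,275),(430.5,250),(507,370),(338,417.5)])
def f(p):
    R,t=deckT(*p);W=C@R.T+t
    return np.nan_to_num(np.r_[(proj('scene',W)-S).ravel(),(proj('side',W)-D).ravel()])
s=least_squares(f,[.53,-.17,0],loss='soft_l1');print(s.x,np.round(f(s.x),1))
# yellow chock mask, both cams: min area rect on z=.014 plane
for c in('scene','side'):
    im=cv2.imread(f'pics/{c}0.png');h=cv2.cvtColor(im,cv2.COLOR_BGR2HSV)
    m=cv2.inRange(h,(20,150,80),(32,255,255));m=cv2.morphologyEx(m,cv2.MORPH_CLOSE,np.ones((5,5)))
    n,l,st,ce=cv2.connectedComponentsWithStats(m);i=1+np.argmax(st[1:,4]);ys,xs=np.where(l==i)
    P=np.array([back(c,(x,y),.007) for x,y in zip(xs,ys)]);r=cv2.minAreaRect((P*1000).astype(np.float32));print(c,st[i],r)
# cream axis: body centre + cap
for n,lo,hi in(('red',None,None),):
  for c,box in(('scene',(370,155,475,215)),('side',(270,115,350,155))):
    im=cv2.imread(f'pics/{c}0.png');h=cv2.cvtColor(im,cv2.COLOR_BGR2HSV)
    m=cv2.inRange(h,(0,150,80),(8,255,255))|cv2.inRange(h,(172,150,80),(180,255,255));q=np.zeros_like(m);q[box[1]:box[3],box[0]:box[2]]=m[box[1]:box[3],box[0]:box[2]]
    ys,xs=np.where(q>0);print(c,'cap',xs.mean(),ys.mean(),back(c,(xs.mean(),ys.mean()),.045))
E
```

```text
{'t': 0.8, 'eef_pos': [0.291, -0.609, 0.202], 'tool_rot': [0.0, 0.975, 0.221, 0.0], 'contact_force': [0.427, -0.142, 0.021], 'gripper_width': 1.001}
[ 0.53175916 -0.17602983  0.05564744] [ 0.4 -4.3  1.8 -0.7  0.   0.  -3.7 -0.1 -0.1  0.6 -0.2 -0.8  1.3  0.7
 -0.1 -0.2]Traceback (most recent call last):
  File "<stdin>", line 15, in <module>
  File "<string>", line 15, in back
    return func(*args, **kwargs)
    vector_fun = VectorFunction(
        fun_wrapped,
    ...<6 lines>...
        workers=workers
    )
    self._update_fun()
    ~~~~~~~~~~~~~~~~^^
    self.f = self.fun_wrapped(xp_copy(self.x))
             ~~~~~~~~~~~~~~~~^^^^^^^^^^^^^^^^^
    return np.atleast_1d(self.fun(x))
                         ~~~~~~~~^^^
    return self.f(x, *self.args, **self.kwargs)
           ~~~~~~^^^^^^^^^^^^^^^^^^^^^^^^^^^^^^
  File "<string>", line 15, in <lambda>
  File "<string>", line 6, in proj
ValueError: time passes only in moves, steps and waits
```

```bash
sed -i "s/k=k or cams.get_calibration(c);/k=k or K.setdefault(c,cams.get_calibration(c) if c not in K else None);/; s/^from scipy.optimize/K={}\nfrom scipy.optimize/" look.py
python3 - <<'E'
exec(open('look.py').read())
for c in('scene','side'):
    im=cv2.imread(f'pics/{c}0.png');h=cv2.cvtColor(im,cv2.COLOR_BGR2HSV)
    m=cv2.inRange(h,(20,150,80),(32,255,255));m=cv2.morphologyEx(m,cv2.MORPH_CLOSE,np.ones((5,5)))
    n,l,st,ce=cv2.connectedComponentsWithStats(m);i=1+np.argmax(st[1:,4]);ys,xs=np.where(l==i)
    P=np.array([back(c,(x,y),.010) for x,y in zip(xs,ys)])*1000;r=cv2.minAreaRect(P.astype(np.float32));print(c,st[i],r,P.mean(0))
    pc=np.linalg.svd(P-P.mean(0))[2][0] if 0 else np.linalg.eigh(np.cov(P.T))[1][:,1];print('yaw',np.degrees(np.arctan2(pc[1],pc[0])))
for c,box in(('scene',(370,155,475,215)),('side',(270,115,350,155))):
    im=cv2.imread(f'pics/{c}0.png');h=cv2.cvtColor(im,cv2.COLOR_BGR2HSV)
    m=cv2.inRange(h,(0,150,80),(8,255,255))|cv2.inRange(h,(172,150,80),(180,255,255));q=np.zeros_like(m);q[box[1]:box[3],box[0]:box[2]]=m[box[1]:box[3],box[0]:box[2]]
    ys,xs=np.where(q>0);print(c,'cap',xs.mean(),ys.mean(),back(c,(xs.mean(),ys.mean()),.045))
E
```

```text
{'t': 0.8, 'eef_pos': [0.291, -0.609, 0.202], 'tool_rot': [0.0, 0.975, 0.221, 0.0], 'contact_force': [0.427, -0.142, 0.021], 'gripper_width': 1.001}
scene [321 261  64  29 777] ((585.2858276367188, 100.59635162353516), (118.12039947509766, 34.169166564941406), 19.366500854492188) [586.63075933 100.8024453 ]
yaw -160.4808949178887
side [338 206  46  26 461] ((584.322998046875, 103.827880859375), (123.0809555053711, 31.722986221313477), 20.1616153717041) [583.42364425 103.18785249]
yaw -159.5809419292485
scene cap 458.77358490566036 197.57735849056604 [0.6286 0.4298]
side cap 340.3240740740741 131.2962962962963 [0.6364 0.4353]
```

```bash
cat >> look.py <<'E'
from scipy.spatial.transform import Rotation as R
def go(pos,yaw,tilt=0.):
    """plan numbers to bring TCP to pos with tool x at yaw deg, tool leaned by tilt deg about its own x (deck slope)"""
    q=o['tool_rot'];Rc=R.from_quat([q[1],q[2],q[3],q[0]])
    Rt=R.from_euler('z',yaw,degrees=True)*R.from_euler('x',tilt,degrees=True)*R.from_euler('x',180,degrees=True)
    d=Rc.inv().apply(np.array(pos)-o['eef_pos'])/.2;w=(Rc.inv()*Rt).as_rotvec()/np.pi
    print('shift',np.round(d,3),'turn',np.round(w,4),'rows>=',round(np.linalg.norm(d)*.2/.0417,1))
E
python3 - <<'E'
exec(open('look.py').read())
go([.585,.1015,.2],20)
E
```

```text
{'t': 0.8, 'eef_pos': [0.291, -0.609, 0.202], 'tool_rot': [0.0, 0.975, 0.221, 0.0], 'contact_force': [0.427, -0.142, 0.021], 'gripper_width': 1.001}
shift [ 2.858 -2.572  0.01 ] turn [ 0.     -0.      0.0308] rows>= 18.4
```

{"op": "jog_arm", "data": {
  "plan": [
    {"x": 0.25, "y": -0.22},
    {"x": 0.5, "y": -0.45},
    {"x": 0.75, "y": -0.67},
    {"x": 1, "y": -0.9},
    {"x": 1, "y": -0.9}
  ],
  "hand": 1
}}

```text
invalid input at $.plan[0]: expected keys x, y, z, wx, wy, wz
```

{"op": "jog_arm", "data": {
  "plan": [
    {"x": 0.25, "y": -0.22},
    {"x": 0.5, "y": -0.45},
    {"x": 0.75, "y": -0.67},
    {"x": 1, "y": -0.9},
    {"x": 1, "y": -0.9},
    {"x": 1, "y": -0.9}
  ]
}}

```text
invalid input at $.plan[0]: expected keys x, y, z, wx, wy, wz
```

Run:
```python
exec(open('look.py').read())
go([.585,.1015,.2],20)
```

```text
{'t': 0.8, 'eef_pos': [0.291, -0.609, 0.202], 'tool_rot': [0.0, 0.975, 0.221, 0.0], 'contact_force': [0.427, -0.142, 0.021], 'gripper_width': 1.001}
shift [ 2.858 -2.572  0.01 ] turn [ 0.     -0.      0.0308] rows>= 18.4
```

{"op": "jog_arm", "data": {
  "plan": [
    {"x": 1, "y": -0.9, "z": 0, "wx": 0, "wy": 0, "wz": 0},
    {"x": 1, "y": -0.9, "z": 0, "wx": 0, "wy": 0, "wz": 0},
    {"x": 1, "y": -0.9, "z": 0, "wx": 0, "wy": 0, "wz": 0},
    {"x": 1, "y": -0.9, "z": 0, "wx": 0, "wy": 0, "wz": 0},
    {"x": 1, "y": -0.9, "z": 0, "wx": 0, "wy": 0, "wz": 0},
    {"x": 1, "y": -0.9, "z": 0, "wx": 0, "wy": 0, "wz": 0},
    {"x": 1, "y": -0.9, "z": 0, "wx": 0, "wy": 0, "wz": 0}
  ],
  "hand": 1
}}

```text
t: 1.38
eef_pos: [0.3965, -0.3548, 0.2023]
tool_rot: [-0.001, 0.975, 0.224, 0.001]
contact_force: [-0.0, -0.1, 0.2]
gripper_width: 0.996
```

{"op": "jog_arm", "data": {
  "plan": [
    {"x": 1, "y": -0.9, "z": 0, "wx": 0, "wy": 0, "wz": 0},
    {"x": 1, "y": -0.9, "z": 0, "wx": 0, "wy": 0, "wz": 0},
    {"x": 1, "y": -0.9, "z": 0, "wx": 0, "wy": 0, "wz": 0},
    {"x": 1, "y": -0.9, "z": 0, "wx": 0, "wy": 0, "wz": 0},
    {"x": 1, "y": -0.9, "z": 0, "wx": 0, "wy": 0, "wz": 0},
    {"x": 1, "y": -0.9, "z": 0, "wx": 0, "wy": 0, "wz": 0},
    {"x": 1, "y": -0.9, "z": 0, "wx": 0, "wy": 0, "wz": 0}
  ]
}}

```text
t: 1.97
eef_pos: [0.4993, -0.1006, 0.2034]
tool_rot: [-0.001, 0.974, 0.226, 0.002]
contact_force: [-0.2, 0.5, 0.4]
gripper_width: 1.0
```

Run:
```python
exec(open('look.py').read())
go([.585,.1015,.2],20)
```

```text
{'t': 1.967, 'eef_pos': [0.499, -0.101, 0.203], 'tool_rot': [-0.001, 0.974, 0.226, 0.002], 'contact_force': [-0.214, 0.452, 0.435], 'gripper_width': 1.0}
shift [ 0.83  -0.718  0.021] turn [-0.0005 -0.0012  0.0341] rows>= 5.3
```

{"op": "jog_arm", "data": {
  "plan": [
    {"x": 0.83, "y": -0.718, "z": 0.02, "wx": 0, "wy": 0, "wz": 0.034},
    {"x": 0.83, "y": -0.718, "z": 0.02, "wx": 0, "wy": 0, "wz": 0.034},
    {"x": 0.83, "y": -0.718, "z": 0.02, "wx": 0, "wy": 0, "wz": 0.034},
    {"x": 0.83, "y": -0.718, "z": 0.02, "wx": 0, "wy": 0, "wz": 0.034},
    {"x": 0.83, "y": -0.718, "z": 0.02, "wx": 0, "wy": 0, "wz": 0.034},
    {"x": 0.83, "y": -0.718, "z": 0.02, "wx": 0, "wy": 0, "wz": 0.034},
    {"x": 0.83, "y": -0.718, "z": 0.02, "wx": 0, "wy": 0, "wz": 0.034},
    {"x": 0.83, "y": -0.718, "z": 0.02, "wx": 0, "wy": 0, "wz": 0.034}
  ]
}}

```text
t: 2.63
eef_pos: [0.585, 0.1026, 0.2001]
tool_rot: [-0.001, 0.985, 0.175, 0.002]
contact_force: [0.0, 0.6, -0.3]
gripper_width: 0.996
```

Run:
```python
exec(open('look.py').read())
k=cams.get_calibration('wrist');im=cams.read_camera('wrist')
m=cv2.inRange(cv2.cvtColor(im,cv2.COLOR_RGB2HSV),(20,150,80),(32,255,255));m=cv2.morphologyEx(m,cv2.MORPH_CLOSE,np.ones((9,9)))
n,l,st,ce=cv2.connectedComponentsWithStats(m);i=1+np.argmax(st[1:,4]);print(st[i],ce[i],k['cx'],k['cy'],k['fx'])
c=cv2.findContours((l==i).astype(np.uint8),cv2.RETR_EXTERNAL,cv2.CHAIN_APPROX_NONE)[0][0][:,0]
P=np.array([back('wrist',p,.014,k) for p in c])*1000
print(cv2.minAreaRect(P.astype(np.float32)))
print([(np.round(d['location'],1),d['confidence']) for d in finder.place_of('wrist','chock')])
cv2.imwrite('pics/w1.png',im[:,:,::-1])
go([.585,.1015,.06],20)
```

```text
{'t': 2.633, 'eef_pos': [0.585, 0.103, 0.2], 'tool_rot': [-0.001, 0.985, 0.175, 0.002], 'contact_force': [0.046, 0.579, -0.292], 'gripper_width': 0.996}
[ 264  128   23  103 2271] [274.54161162 178.40070454] 276.33033568565094 209.5210724236896 325.19226210127806
((585.5687866210938, 103.4776840209961), (117.64242553710938, 24.324777603149414), 19.657381057739258)
[(array([274.9, 180.3]), 0.8)]
shift [-0.005  0.007  0.7  ] turn [-0.0007 -0.0011  0.0009] rows>= 3.4
```

View pics/w1.png

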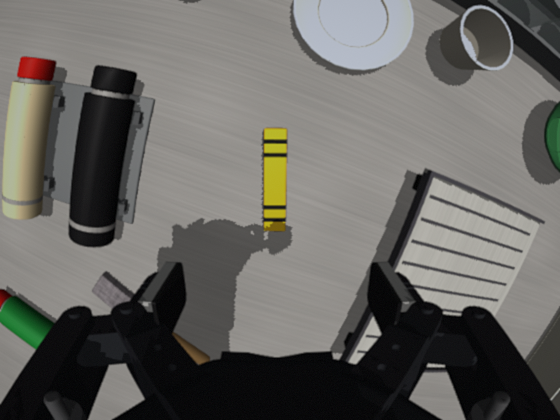

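The wrist view shows the chock at (275,178), lined up with the tool and between the fingers. It measures (0.5855, 0.1035) at 19.7 deg, which agrees with the scene and side cameras. I'll descend.

{"op": "jog_arm", "data": {
  "plan": [
    {"x": 0.004, "y": -0.003, "z": 0.2, "wx": 0, "wy": -0.001, "wz": 0.002},
    {"x": 0.004, "y": -0.003, "z": 0.4, "wx": 0, "wy": -0.001, "wz": 0.002},
    {"x": 0.004, "y": -0.003, "z": 0.6, "wx": 0, "wy": -0.001, "wz": 0.002},
    {"x": 0.004, "y": -0.003, "z": 0.75, "wx": 0, "wy": -0.001, "wz": 0.002},
    {"x": 0.004, "y": -0.003, "z": 0.85, "wx": 0, "wy": -0.001, "wz": 0.002},
    {"x": 0.004, "y": -0.003, "z": 0.92, "wx": 0, "wy": -0.001, "wz": 0.002},
    {"x": 0.004, "y": -0.003, "z": 0.96, "wx": 0, "wy": -0.001, "wz": 0.002},
    {"x": 0.004, "y": -0.003, "z": 0.98, "wx": 0, "wy": -0.001, "wz": 0.002},
    {"x": 0.004, "y": -0.003, "z": 0.98, "wx": 0, "wy": -0.001, "wz": 0.002},
    {"x": 0.004, "y": -0.003, "z": 0.98, "wx": 0, "wy": -0.001, "wz": 0.002}
  ]
}}

```text
t: 3.57
eef_pos: [0.5866, 0.1005, 0.0051]
tool_rot: [-0.0, 0.986, 0.169, 0.001]
contact_force: [0.3, 0.3, -0.6]
gripper_width: 1.003
```

{"op": "jog_arm", "data": {
  "plan": [
    {"x": 0, "y": 0, "z": 0, "wx": 0, "wy": 0, "wz": 0},
    {"x": 0, "y": 0, "z": 0, "wx": 0, "wy": 0, "wz": 0},
    {"x": 0, "y": 0, "z": 0, "wx": 0, "wy": 0, "wz": 0},
    {"x": 0, "y": 0, "z": 0, "wx": 0, "wy": 0, "wz": 0},
    {"x": 0, "y": 0, "z": 0, "wx": 0, "wy": 0, "wz": 0},
    {"x": 0, "y": 0, "z": 0, "wx": 0, "wy": 0, "wz": 0},
    {"x": 0, "y": 0, "z": 0, "wx": 0, "wy": 0, "wz": 0},
    {"x": 0, "y": 0, "z": 0, "wx": 0, "wy": 0, "wz": 0},
    {"x": 0, "y": 0, "z": 0, "wx": 0, "wy": 0, "wz": 0},
    {"x": 0, "y": 0, "z": 0, "wx": 0, "wy": 0, "wz": 0}
  ],
  "hand": -1,
  "grip_force": 40
}}

```text
t: 4.4
eef_pos: [0.5865, 0.1005, 0.005]
tool_rot: [-0.0, 0.986, 0.169, 0.0]
contact_force: [0.4, -0.3, 0.9]
gripper_width: -0.001
```

Run:
```python
exec(open('look.py').read())
im=cams.read_camera('wrist');s=cams.read_camera('side');c=cams.read_camera('scene')
cv2.imwrite('pics/w2.png',np.hstack([cv2.resize(im[130:420,130:430],(400,400)),cv2.resize(c[220:320,300:400],(400,400))])[:,:,::-1])
```

```text
{'t': 4.4, 'eef_pos': [0.587, 0.101, 0.005], 'tool_rot': [-0.0, 0.986, 0.169, 0.0], 'contact_force': [0.352, -0.294, 0.878], 'gripper_width': -0.001}
```

View pics/w2.png

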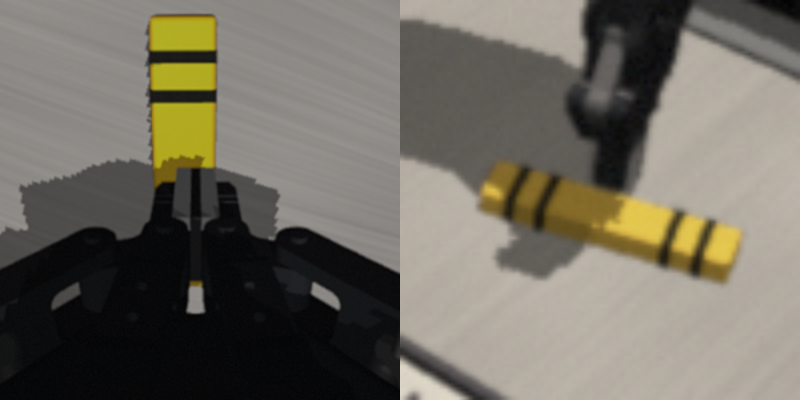

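Run:
```python
exec(open('look.py').read())
print(proj('scene',[[.5865,.1005,.005],[.5865,.1005,.014],[.5865,.1005,.024]]))
for c in('scene','side'):
    im=cams.read_camera(c);h=cv2.cvtColor(im,cv2.COLOR_RGB2HSV)
    m=cv2.inRange(h,(20,150,60),(32,255,255));m=cv2.morphologyEx(m,cv2.MORPH_CLOSE,np.ones((5,5)))
    n,l,st,ce=cv2.connectedComponentsWithStats(m);i=1+np.argmax(st[1:,4]);ys,xs=np.where(l==i)
    P=np.array([back(c,(x,y),.010) for x,y in zip(xs,ys)])*1000;print(c,st[i],cv2.minAreaRect(P.astype(np.float32)),P.mean(0))
    if c=='side':cv2.imwrite('pics/s2.png',cv2.resize(im[170:250,310:410],(800,600),interpolation=2)[:,:,::-1])
```

```text
{'t': 4.55, 'eef_pos': [0.587, 0.101, 0.005], 'tool_rot': [-0.0, 0.986, 0.17, 0.0], 'contact_force': [0.179, -0.574, 0.072], 'gripper_width': 0.0}
[[351.77972549 276.72158776]
 [352.29519762 273.14143361]
 [352.87486202 269.11543932]]
scene [321 261  64  29 786] ((585.0180053710938, 100.42119598388672), (118.78662872314453, 35.327877044677734), 20.259021759033203) [586.14580153 100.78791349]
side [337 206  47  26 481] ((582.7935791015625, 102.48424530029297), (126.60784912109375, 33.28837966918945), 19.274402618408203) [580.0987526  101.13284823]
```

View pics/s2.png

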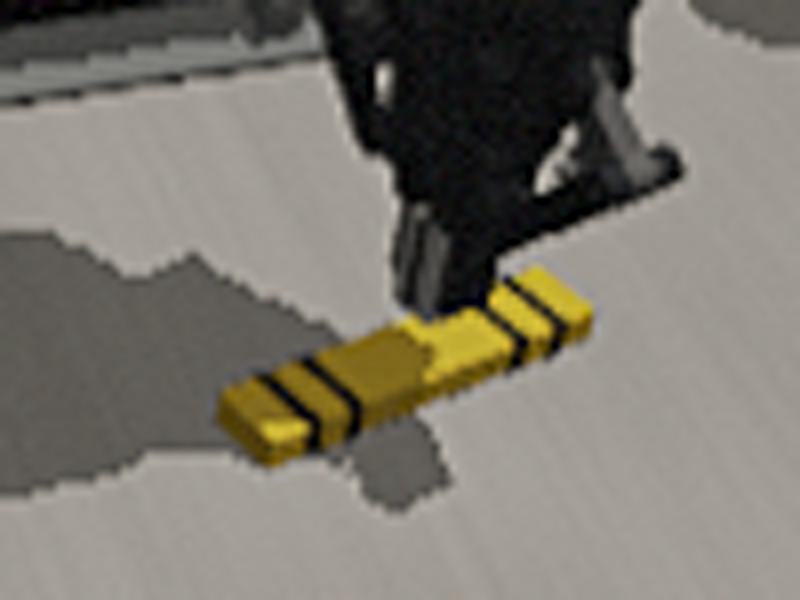

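Run:
```python
exec(open('look.py').read())
print(tri((356,267.5),(363.8,211.3)))
k=cams.get_calibration('wrist');E=np.array(k['extrinsics']);c=-E[:3,:3].T@E[:3,3];q=o['tool_rot'];Rc=R.from_quat([q[1],q[2],q[3],q[0]])
print('cam in tool',Rc.inv().apply(c-o['eef_pos']),bot.grasp_offset, proj('wrist',[o['eef_pos']],k))
```

```text
{'t': 4.65, 'eef_pos': [0.587, 0.101, 0.005], 'tool_rot': [-0.0, 0.986, 0.169, 0.0], 'contact_force': [0.445, -0.457, 1.395], 'gripper_width': -0.001}
(array([0.5893, 0.1062, 0.0262]), array([ 0. , -0.1,  0. ,  0.1]))
cam in tool [ 0.07224631  0.00112681 -0.17127165] 0.0187 [[274.05808834 245.70926364]]
```

The picture shows the shut fingers above the bar. Triangulation puts their tips about 20 mm higher than the reported TCP, and the bar is about 3.5 mm off toward tool -y. I'll reopen, correct, and go down in small steps while watching the force.

{"op": "jog_arm", "data": {
  "plan": [
    {"x": 0, "y": -0.017, "z": 0, "wx": 0, "wy": 0, "wz": 0},
    {"x": 0, "y": -0.017, "z": 0, "wx": 0, "wy": 0, "wz": 0},
    {"x": 0, "y": -0.017, "z": 0, "wx": 0, "wy": 0, "wz": 0},
    {"x": 0, "y": -0.017, "z": 0, "wx": 0, "wy": 0, "wz": 0},
    {"x": 0, "y": -0.017, "z": 0, "wx": 0, "wy": 0, "wz": 0},
    {"x": 0, "y": -0.017, "z": 0, "wx": 0, "wy": 0, "wz": 0},
    {"x": 0, "y": -0.017, "z": 0.02, "wx": 0, "wy": 0, "wz": 0},
    {"x": 0, "y": -0.017, "z": 0.04, "wx": 0, "wy": 0, "wz": 0},
    {"x": 0, "y": -0.017, "z": 0.06, "wx": 0, "wy": 0, "wz": 0},
    {"x": 0, "y": -0.017, "z": 0.06, "wx": 0, "wy": 0, "wz": 0}
  ],
  "hand": 1
}}

```text
t: 5.48
eef_pos: [0.5846, 0.1035, -0.0081]
tool_rot: [-0.0, 0.986, 0.17, -0.0]
contact_force: [-0.3, -0.6, -0.4]
gripper_width: 1.001
```

Run:
```python
exec(open('look.py').read())
k=cams.get_calibration('wrist');im=cams.read_camera('wrist');s=cams.read_camera('side');c=cams.read_camera('scene')
print(proj('wrist',[o['eef_pos']],k),k['extrinsics'])
a=cv2.resize(im,(800,600));b=cv2.resize(s[150:250,300:420],(360,300));a[0:300,440:800]=b
d=cv2.resize(c[215:315,300:400],(300,300));a[0:300,0:300]=d
cv2.imwrite('pics/w3.png',a[:,:,::-1])
```

```text
{'t': 5.483, 'eef_pos': [0.585, 0.104, -0.008], 'tool_rot': [-0.0, 0.986, 0.17, -0.0], 'contact_force': [-0.274, -0.59, -0.443], 'gripper_width': 1.001}
[[273.95874497 245.65239332]] [[ 3.33930684e-01 -9.42597562e-01  3.67113717e-04 -9.89768724e-02]
 [-9.03656670e-01 -3.20024395e-01  2.84585681e-01  5.84366827e-01]
 [-2.68132284e-01 -9.53636359e-02 -9.58650539e-01  3.43600592e-01]
 [ 0.00000000e+00  0.00000000e+00  0.00000000e+00  1.00000000e+00]]
```

View pics/w3.png

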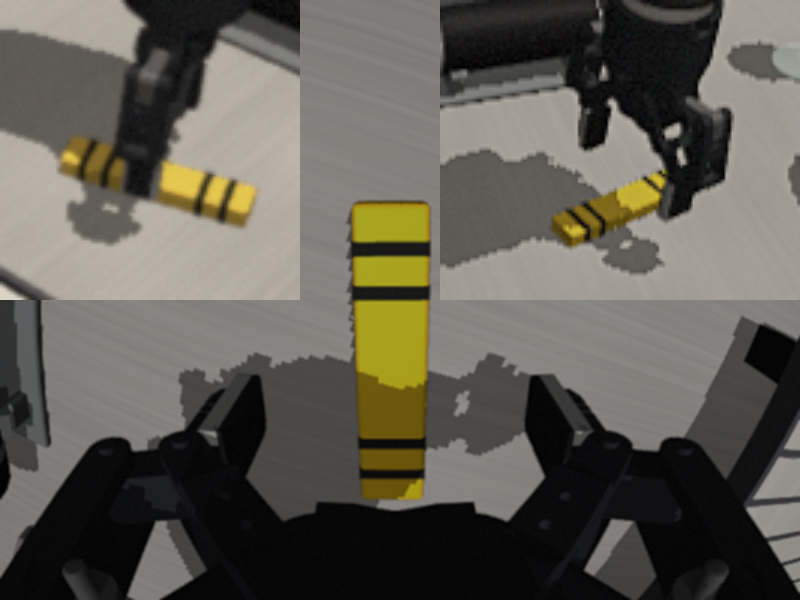

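The wrist view shows the open fingers on both sides of the bar, which is centred at about x=390 of 800. The scene and side insets show the tips still above the bench. I'll lower another 10 mm and close.

{"op": "jog_arm", "data": {
  "plan": [
    {"x": 0, "y": 0, "z": 0.02, "wx": 0, "wy": 0, "wz": 0},
    {"x": 0, "y": 0, "z": 0.04, "wx": 0, "wy": 0, "wz": 0},
    {"x": 0, "y": 0, "z": 0.05, "wx": 0, "wy": 0, "wz": 0},
    {"x": 0, "y": 0, "z": 0.05, "wx": 0, "wy": 0, "wz": 0}
  ]
}}

```text
t: 5.97
eef_pos: [0.5848, 0.1037, -0.0178]
tool_rot: [-0.0, 0.986, 0.17, -0.0]
contact_force: [-1.0, 0.0, -0.2]
gripper_width: 1.001
```

{"op": "jog_arm", "data": {
  "plan": [
    {"x": 0, "y": 0, "z": 0, "wx": 0, "wy": 0, "wz": 0},
    {"x": 0, "y": 0, "z": 0, "wx": 0, "wy": 0, "wz": 0},
    {"x": 0, "y": 0, "z": 0, "wx": 0, "wy": 0, "wz": 0},
    {"x": 0, "y": 0, "z": 0, "wx": 0, "wy": 0, "wz": 0},
    {"x": 0, "y": 0, "z": 0, "wx": 0, "wy": 0, "wz": 0},
    {"x": 0, "y": 0, "z": 0, "wx": 0, "wy": 0, "wz": 0},
    {"x": 0, "y": 0, "z": 0, "wx": 0, "wy": 0, "wz": 0},
    {"x": 0, "y": 0, "z": 0, "wx": 0, "wy": 0, "wz": 0}
  ],
  "hand": -1,
  "grip_force": 40
}}

```text
t: 6.63
eef_pos: [0.5851, 0.1037, -0.0174]
tool_rot: [-0.0, 0.986, 0.17, 0.0]
contact_force: [-0.7, -1.0, 5.0]
gripper_width: 0.274
```

Opening 0.274 is about 23-26 mm, so the bar is gripped, and the bar's underside sits 17.5 mm behind the reported TCP. Next: lift, and work out the hover over the board.

{"op": "jog_arm", "data": {
  "plan": [
    {"x": 0, "y": 0, "z": -0.15, "wx": 0, "wy": 0, "wz": 0},
    {"x": 0, "y": 0, "z": -0.35, "wx": 0, "wy": 0, "wz": 0},
    {"x": 0, "y": 0, "z": -0.55, "wx": 0, "wy": 0, "wz": 0},
    {"x": 0, "y": 0, "z": -0.6, "wx": 0, "wy": 0, "wz": 0},
    {"x": 0, "y": 0, "z": -0.6, "wx": 0, "wy": 0, "wz": 0}
  ]
}}

```text
t: 7.05
eef_pos: [0.5876, 0.1042, 0.1061]
tool_rot: [-0.0, 0.986, 0.169, 0.003]
contact_force: [0.4, 0.1, -2.3]
gripper_width: 0.275
```

```bash
cat >> look.py <<'E'
DK=[.532,-.176,.0556]
def deckp(x,y,z):
    Rd,t=deckT(*DK);return Rd@np.array([x,y,z])+t
E
python3 - <<'E'
exec(open('look.py').read())
t=deckp(0,-.025,.0825);print(t);go(t,3.2,6)
E
```

```text
{'t': 7.05, 'eef_pos': [0.588, 0.104, 0.106], 'tool_rot': [-0.0, 0.986, 0.169, 0.003], 'contact_force': [0.376, 0.072, -2.337], 'gripper_width': 0.275}
[ 0.5338609  -0.2094349   0.10943484]
shift [-0.777  1.389 -0.022] turn [0.0329 0.0025 0.0906] rows>= 7.6
```

{"op": "jog_arm", "data": {
  "plan": [
    {"x": -0.5, "y": 0.9, "z": -0.02, "wx": 0, "wy": 0, "wz": 0.05},
    {"x": -0.5, "y": 0.9, "z": -0.02, "wx": 0, "wy": 0, "wz": 0.05},
    {"x": -0.5, "y": 0.9, "z": -0.02, "wx": 0, "wy": 0, "wz": 0.05},
    {"x": -0.5, "y": 0.9, "z": -0.02, "wx": 0, "wy": 0, "wz": 0.05},
    {"x": -0.5, "y": 0.9, "z": -0.02, "wx": 0, "wy": 0, "wz": 0.05},
    {"x": -0.5, "y": 0.9, "z": -0.02, "wx": 0, "wy": 0, "wz": 0.05}
  ]
}}

```text
t: 7.55
eef_pos: [0.5497, -0.1097, 0.107]
tool_rot: [0.002, 0.996, 0.085, 0.001]
contact_force: [-0.2, -1.3, -2.5]
gripper_width: 0.281
```

Run:
```python
exec(open('look.py').read())
go(deckp(0,-.025,.0825),3.2,6)
```

```text
{'t': 7.55, 'eef_pos': [0.55, -0.11, 0.107], 'tool_rot': [0.002, 0.996, 0.085, 0.001], 'contact_force': [-0.218, -1.252, -2.504], 'gripper_width': 0.281}
shift [-0.163  0.478 -0.011] turn [0.0343 0.0015 0.0366] rows>= 2.4
```

{"op": "jog_arm", "data": {
  "plan": [
    {"x": -0.08, "y": 0.24, "z": -0.01, "wx": 0.017, "wy": 0.001, "wz": 0.018},
    {"x": -0.163, "y": 0.478, "z": -0.01, "wx": 0.034, "wy": 0.0015, "wz": 0.037},
    {"x": -0.163, "y": 0.478, "z": -0.01, "wx": 0.034, "wy": 0.0015, "wz": 0.037},
    {"x": -0.163, "y": 0.478, "z": -0.01, "wx": 0.034, "wy": 0.0015, "wz": 0.037},
    {"x": -0.163, "y": 0.478, "z": -0.01, "wx": 0.034, "wy": 0.0015, "wz": 0.037}
  ]
}}

```text
t: 7.97
eef_pos: [0.5316, -0.2121, 0.1069]
tool_rot: [-0.052, 0.998, 0.024, -0.003]
contact_force: [0.5, 1.2, -2.0]
gripper_width: 0.278
```

Run:
```python
exec(open('look.py').read())
go(deckp(0,-.025,.0825),3.2,6);go(deckp(0,-.025,-.0165),3.2,6)
k=cams.get_calibration('wrist');im=cams.read_camera('wrist').copy()
print([(np.round(d['location'],1),d['confidence']) for d in finder.place_of('wrist','deck')],proj('wrist',[deckp(0,0,0)],k))
C=[deckp(x,y,.008) for x,y in((-.14,.12),(.14,.12),(.14,-.12),(-.14,-.12))];u=proj('wrist',C,k);print(np.round(u))
L=np.array([deckp(x,y,.008) for x,y in[(-.14+.28*i/20,.12) for i in range(21)]+[(.14,.12-.24*i/20) for i in range(21)]+[(.14-.28*i/20,-.12) for i in range(21)]+[(-.14,-.12+.24*i/20) for i in range(21)]])
cv2.polylines(im,[proj('wrist',L,k).astype(np.int32)],True,(255,0,0),1);cv2.imwrite('pics/w4.png',im[:,:,::-1])
```

```text
{'t': 7.967, 'eef_pos': [0.532, -0.212, 0.107], 'tool_rot': [-0.052, 0.998, 0.024, -0.003], 'contact_force': [0.493, 1.198, -1.976], 'gripper_width': 0.278}
shift [ 0.012 -0.014 -0.012] turn [ 0.0002  0.001  -0.0022] rows>= 0.1
shift [ 0.014 -0.014  0.483] turn [ 0.0002  0.001  -0.0022] rows>= 2.3
[(array([238.3, 206.6]), 0.94), (array([276.1, 260.1]), 0.32)] [[240.06700496 204.41558052]]
[[132. 339.]
 [ 93.  45.]
 [393.  32.]
 [369. 343.]]
```

View pics/w4.png

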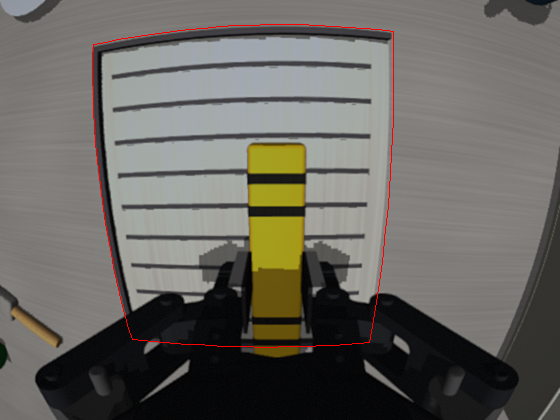

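The drawn red outline of the fitted board matches the real one within a few pixels, and the chock is square over it. Lowering now.

{"op": "jog_arm", "data": {
  "plan": [
    {"x": 0.014, "y": -0.014, "z": 0.15, "wx": 0, "wy": 0.001, "wz": -0.002},
    {"x": 0.014, "y": -0.014, "z": 0.3, "wx": 0, "wy": 0.001, "wz": -0.002},
    {"x": 0.014, "y": -0.014, "z": 0.4, "wx": 0, "wy": 0.001, "wz": -0.002},
    {"x": 0.014, "y": -0.014, "z": 0.45, "wx": 0, "wy": 0.001, "wz": -0.002},
    {"x": 0.014, "y": -0.014, "z": 0.47, "wx": 0, "wy": 0.001, "wz": -0.002},
    {"x": 0.014, "y": -0.014, "z": 0.48, "wx": 0, "wy": 0.001, "wz": -0.002},
    {"x": 0.014, "y": -0.014, "z": 0.485, "wx": 0, "wy": 0.001, "wz": -0.002},
    {"x": 0.014, "y": -0.014, "z": 0.485, "wx": 0, "wy": 0.001, "wz": -0.002},
    {"x": 0.014, "y": -0.014, "z": 0.485, "wx": 0, "wy": 0.001, "wz": -0.002}
  ]
}}

```text
t: 8.82
eef_pos: [0.5358, -0.1953, 0.0126]
tool_rot: [-0.052, 0.998, 0.031, 0.0]
contact_force: [-0.2, -0.4, -1.6]
gripper_width: 0.277
```

Run:
```python
exec(open('look.py').read())
go(deckp(0,-.025,-.0175),3.2,6)
```

```text
{'t': 8.817, 'eef_pos': [0.536, -0.195, 0.013], 'tool_rot': [-0.052, 0.998, 0.031, 0.0], 'contact_force': [-0.195, -0.387, -1.597], 'gripper_width': 0.277}
shift [-0.014  0.019  0.011] turn [ 0.0001 -0.0008  0.0019] rows>= 0.1
```

{"op": "jog_arm", "data": {
  "plan": [
    {"x": 0, "y": 0, "z": 0.005, "wx": 0, "wy": 0, "wz": 0.001},
    {"x": 0, "y": 0, "z": 0.012, "wx": 0, "wy": 0, "wz": 0.001},
    {"x": 0, "y": 0, "z": 0.012, "wx": 0, "wy": 0, "wz": 0.001},
    {"x": 0, "y": 0, "z": 0.012, "wx": 0, "wy": 0, "wz": 0.001}
  ]
}}

```text
t: 9.15
eef_pos: [0.5358, -0.1951, 0.0104]
tool_rot: [-0.052, 0.998, 0.029, 0.0]
contact_force: [-0.2, -0.5, -1.8]
gripper_width: 0.276
```

{"op": "jog_arm", "data": {
  "plan": [
    {"x": 0, "y": 0, "z": 0.006, "wx": 0, "wy": 0, "wz": 0},
    {"x": 0, "y": 0, "z": 0.012, "wx": 0, "wy": 0, "wz": 0},
    {"x": 0, "y": 0, "z": 0.012, "wx": 0, "wy": 0, "wz": 0}
  ]
}}

```text
t: 9.4
eef_pos: [0.5359, -0.1951, 0.01]
tool_rot: [-0.052, 0.998, 0.029, -0.0]
contact_force: [-5.7, 1.5, 18.1]
gripper_width: 0.278
```

The bar is on the board: the force rose to +18 N. Releasing.

{"op": "jog_arm", "data": {
  "plan": [
    {"x": 0, "y": 0, "z": 0, "wx": 0, "wy": 0, "wz": 0},
    {"x": 0, "y": 0, "z": 0, "wx": 0, "wy": 0, "wz": 0},
    {"x": 0, "y": 0, "z": 0, "wx": 0, "wy": 0, "wz": 0},
    {"x": 0, "y": 0, "z": 0, "wx": 0, "wy": 0, "wz": 0},
    {"x": 0, "y": 0, "z": 0, "wx": 0, "wy": 0, "wz": 0},
    {"x": 0, "y": 0, "z": 0, "wx": 0, "wy": 0, "wz": 0},
    {"x": 0, "y": 0, "z": 0, "wx": 0, "wy": 0, "wz": 0}
  ],
  "hand": 1
}}

```text
t: 9.98
eef_pos: [0.5358, -0.195, 0.0098]
tool_rot: [-0.052, 0.998, 0.029, -0.0]
contact_force: [0.2, -0.1, 0.0]
gripper_width: 1.0
```

{"op": "jog_arm", "data": {
  "plan": [
    {"x": 0, "y": 0, "z": -0.1, "wx": 0, "wy": 0, "wz": 0},
    {"x": 0, "y": 0, "z": -0.3, "wx": 0, "wy": 0, "wz": 0},
    {"x": 0, "y": 0, "z": -0.5, "wx": 0, "wy": 0, "wz": 0},
    {"x": 0, "y": 0, "z": -0.7, "wx": 0, "wy": 0, "wz": 0},
    {"x": 0, "y": 0, "z": -0.9, "wx": 0, "wy": 0, "wz": 0},
    {"x": 0, "y": 0, "z": -0.9, "wx": 0, "wy": 0, "wz": 0}
  ]
}}

```text
t: 10.48
eef_pos: [0.541, -0.2164, 0.1973]
tool_rot: [-0.049, 0.998, 0.029, 0.006]
contact_force: [1.1, -0.4, 0.1]
gripper_width: 1.002
```

```bash
cat >> look.py <<'E'
def onplane(uv,z,k):  # wrist pixel -> deck coords at deck height z
    return least_squares(lambda P:proj('wrist',[deckp(P[0],P[1],z)],k)[0]-uv,[0,0]).x
def chock_on_deck():
    k=cams.get_calibration('wrist');im=cams.read_camera('wrist')
    m=cv2.inRange(cv2.cvtColor(im,cv2.COLOR_RGB2HSV),(20,150,60),(32,255,255));m=cv2.morphologyEx(m,cv2.MORPH_CLOSE,np.ones((9,9)))
    n,l,st,ce=cv2.connectedComponentsWithStats(m);i=1+np.argmax(st[1:,4])
    c=cv2.findContours((l==i).astype(np.uint8),cv2.RETR_EXTERNAL,cv2.CHAIN_APPROX_NONE)[0][0][:,0]
    print('chock in deck',cv2.minAreaRect((np.array([onplane(p,.014,k) for p in c])*1000).astype(np.float32)));return im
E
python3 - <<'E'
exec(open('look.py').read())
chock_on_deck()
go([.541,.4225,.2],6.3)
E
```

```text
{'t': 10.483, 'eef_pos': [0.541, -0.216, 0.197], 'tool_rot': [-0.049, 0.998, 0.029, 0.006], 'contact_force': [1.138, -0.369, 0.092], 'gripper_width': 1.002}
chock in deck ((4.150386810302734, -22.688796997070312), (25.942001342773438, 116.64506530761719), 89.98400115966797)
shift [ 0.18  -3.175  0.302] turn [-0.0311 -0.0056 -0.0168] rows>= 15.3
```

Chock placed at deck (4, -23) mm, square to the slope. Going to the cream flask.

{"op": "jog_arm", "data": {
  "plan": [
    {"x": 0.04, "y": -0.99, "z": 0.1, "wx": -0.031, "wy": -0.005, "wz": -0.017},
    {"x": 0.04, "y": -0.99, "z": 0.1, "wx": -0.031, "wy": -0.005, "wz": -0.017},
    {"x": 0.04, "y": -0.99, "z": 0.1, "wx": -0.031, "wy": -0.005, "wz": -0.017},
    {"x": 0.04, "y": -0.99, "z": 0.1, "wx": -0.031, "wy": -0.005, "wz": -0.017},
    {"x": 0.04, "y": -0.99, "z": 0.1, "wx": -0.031, "wy": -0.005, "wz": -0.017},
    {"x": 0.04, "y": -0.99, "z": 0.1, "wx": -0.031, "wy": -0.005, "wz": -0.017}
  ]
}}

```text
t: 11.03
eef_pos: [0.5352, -0.0074, 0.1929]
tool_rot: [-0.003, 0.998, 0.061, -0.001]
contact_force: [-0.2, 1.1, 0.4]
gripper_width: 0.996
```

{"op": "jog_arm", "data": {
  "plan": [
    {"x": 0, "y": -1, "z": 0, "wx": 0, "wy": 0, "wz": 0},
    {"x": 0, "y": -1, "z": 0, "wx": 0, "wy": 0, "wz": 0},
    {"x": 0, "y": -1, "z": 0, "wx": 0, "wy": 0, "wz": 0},
    {"x": 0, "y": -1, "z": 0, "wx": 0, "wy": 0, "wz": 0},
    {"x": 0, "y": -1, "z": 0, "wx": 0, "wy": 0, "wz": 0},
    {"x": 0, "y": -1, "z": 0, "wx": 0, "wy": 0, "wz": 0}
  ]
}}

```text
t: 11.53
eef_pos: [0.5076, 0.2011, 0.1937]
tool_rot: [-0.006, 0.998, 0.067, -0.002]
contact_force: [-0.4, 1.1, 0.5]
gripper_width: 1.0
```

Run:
```python
exec(open('look.py').read())
go([.541,.4225,.2],6.3)
```

```text
{'t': 11.533, 'eef_pos': [0.508, 0.201, 0.194], 'tool_rot': [-0.006, 0.998, 0.067, -0.002], 'contact_force': [-0.433, 1.106, 0.542], 'gripper_width': 1.0}
shift [ 0.314 -1.075 -0.02 ] turn [-0.0037  0.0011  0.0078] rows>= 5.4
```

{"op": "jog_arm", "data": {
  "plan": [
    {"x": 0.3, "y": -1, "z": -0.02, "wx": -0.0037, "wy": 0.001, "wz": 0.008},
    {"x": 0.3, "y": -1, "z": -0.02, "wx": -0.0037, "wy": 0.001, "wz": 0.008},
    {"x": 0.3, "y": -1, "z": -0.02, "wx": -0.0037, "wy": 0.001, "wz": 0.008},
    {"x": 0.3, "y": -1, "z": -0.02, "wx": -0.0037, "wy": 0.001, "wz": 0.008},
    {"x": 0.3, "y": -1, "z": -0.02, "wx": -0.0037, "wy": 0.001, "wz": 0.008},
    {"x": 0.3, "y": -1, "z": -0.02, "wx": -0.0037, "wy": 0.001, "wz": 0.008},
    {"x": 0.3, "y": -1, "z": -0.02, "wx": -0.0037, "wy": 0.001, "wz": 0.008},
    {"x": 0.3, "y": -1, "z": -0.02, "wx": -0.0037, "wy": 0.001, "wz": 0.008}
  ]
}}

```text
t: 12.2
eef_pos: [0.5398, 0.4067, 0.1981]
tool_rot: [0.001, 0.998, 0.055, -0.001]
contact_force: [0.6, -0.5, -0.5]
gripper_width: 0.998
```

Run:
```python
exec(open('look.py').read())
k=cams.get_calibration('wrist');im=cams.read_camera('wrist').copy()
print([(np.round(d['location'],1),round(d['confidence'],2),back('wrist',d['location'],.042,k)) for d in finder.place_of('wrist','cream_flask')])
def ax(p): # project flask silhouette: model axis line
    x,y,a=p;return np.array([[x+s*np.cos(a)-t*np.sin(a),y+s*np.sin(a)+t*np.cos(a),.042] for s,t in((-.095,.03),(.075,.03),(.075,.025),(.106,.025),(.106,-.025),(.075,-.025),(.075,-.03),(-.095,-.03))])
p=[.541,.4225,np.radians(6.3)]
h=cv2.cvtColor(im,cv2.COLOR_RGB2HSV)
m=(cv2.inRange(h,(18,20,120),(34,130,255)));m=cv2.morphologyEx(m,cv2.MORPH_OPEN,np.ones((3,3)))
n,l,st,ce=cv2.connectedComponentsWithStats(m);i=1+np.argmax(st[1:,4]);c=cv2.findContours((l==i).astype(np.uint8),0,1)[0][0][:,0]
P=np.array([back('wrist',q,.045,k) for q in c])*1000;print('cream body',st[i],cv2.minAreaRect(P.astype(np.float32)))
m=cv2.inRange(h,(0,150,60),(8,255,255))|cv2.inRange(h,(172,150,60),(180,255,255))
n,l,st,ce=cv2.connectedComponentsWithStats(m);i=1+np.argmax(st[1:,4]);print('cap',st[i],ce[i],back('wrist',ce[i],.045,k))
cv2.polylines(im,[proj('wrist',ax(p),k).astype(np.int32)],True,(255,0,0),1);cv2.imwrite('pics/w5.png',im[:,:,::-1])
```

```text
{'t': 12.2, 'eef_pos': [0.54, 0.407, 0.198], 'tool_rot': [0.001, 0.998, 0.055, -0.001], 'contact_force': [0.63, -0.535, -0.524], 'gripper_width': 0.998}
[(array([260.3, 188.7]), 0.65, array([0.5358, 0.4212]))]
cream body [ 231  114   38  147 2527] ((531.8633422851562, 438.8439636230469), (158.40577697753906, 35.39262390136719), 13.774755477905273)
cap [ 238   83   49   27 1235] [261.751417    95.80566802] [0.6301 0.4294]
```

View pics/w5.png

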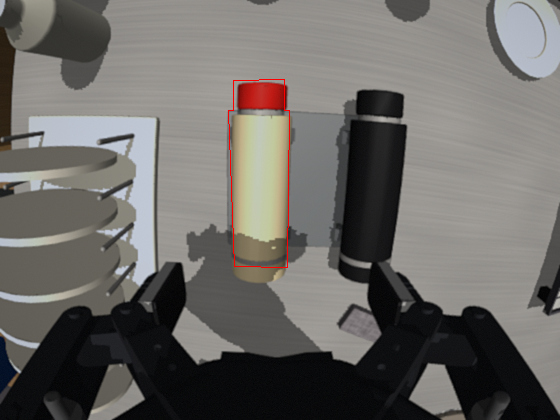

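The wrist view shows the cream flask at (261,190) with its cap up, and black to its right at about (372,190). The model outline fits; a yaw of about 5 deg fits slightly better. I'll check the open-finger tip height from the earlier picture before setting the grasp depth.

Run:
```python
exec(open('look.py').read())
print('open tip (TCP z was -.0081)',tri((348.3,280),(376.7,221.7)))
k=cams.get_calibration('wrist')
a=np.radians(4.9)
for x,y in((.539,.4215),):
    f=lambda s,t,z:[x+s*np.cos(a)-t*np.sin(a),y+s*np.sin(a)+t*np.cos(a),z]
    print(np.round(proj('wrist',[f(-.095,0,.072),f(.075,0,.072),f(.106,0,.06),f(.0905,.025,.042),f(.0905,-.025,.042),f(-.07,.03,.042),f(-.07,-.03,.042)],k)))
go([.539,.4215,.2],4.9);go([.539,.4215,.1],4.9)
```

```text
{'t': 12.3, 'eef_pos': [0.541, 0.405, 0.199], 'tool_rot': [0.001, 0.999, 0.054, -0.001], 'contact_force': [0.068, -0.265, 0.192], 'gripper_width': 0.994}
open tip (TCP z was -.0081) (array([0.6022, 0.0634, 0.0317]), array([-0.1,  0.1, -0. , -0.2]))
[[257. 282.]
 [258. 113.]
 [259.  81.]
 [234.  98.]
 [285.  99.]
 [231. 248.]
 [285. 250.]]
shift [-0.    -0.084 -0.006] turn [0.0007 0.0004 0.007 ] rows>= 0.4
shift [ 0.001 -0.085  0.494] turn [0.0007 0.0004 0.007 ] rows>= 2.4
```

{"op": "jog_arm", "data": {
  "plan": [
    {"x": 0, "y": -0.07, "z": 0, "wx": 0, "wy": 0, "wz": 0.007},
    {"x": 0, "y": -0.07, "z": 0.15, "wx": 0, "wy": 0, "wz": 0.007},
    {"x": 0, "y": -0.07, "z": 0.35, "wx": 0, "wy": 0, "wz": 0.007},
    {"x": 0, "y": -0.07, "z": 0.5, "wx": 0, "wy": 0, "wz": 0.007},
    {"x": 0, "y": -0.07, "z": 0.55, "wx": 0, "wy": 0, "wz": 0.007},
    {"x": 0, "y": -0.07, "z": 0.55, "wx": 0, "wy": 0, "wz": 0.007},
    {"x": 0, "y": -0.07, "z": 0.55, "wx": 0, "wy": 0, "wz": 0.007}
  ]
}}

```text
t: 12.88
eef_pos: [0.54, 0.4176, 0.0898]
tool_rot: [0.001, 0.999, 0.042, -0.0]
contact_force: [0.9, -0.3, -0.6]
gripper_width: 1.002
```

Run:
```python
exec(open('look.py').read())
k=cams.get_calibration('wrist');im=cams.read_camera('wrist').copy()
print([(np.round(d['location'],1),round(d['confidence'],2),back('wrist',d['location'],.042,k)) for d in finder.place_of('wrist','cream_flask')])
h=cv2.cvtColor(im,cv2.COLOR_RGB2HSV)
m=cv2.inRange(h,(0,150,60),(8,255,255))|cv2.inRange(h,(172,150,60),(180,255,255))
n,l,st,ce=cv2.connectedComponentsWithStats(m);i=1+np.argmax(st[1:,4]);print('cap',st[i],ce[i],back('wrist',ce[i],.05,k))
# cream body extent in columns at several rows
for r in range(110,261,30): 
    g=im[r].astype(int);w=np.where((g[:,0]>g[:,2]+12)&(g[:,0]>90)&(abs(np.arange(560)-272)<110))[0];print(r,w.min() if len(w) else 0,w.max() if len(w) else 0)
cv2.imwrite('pics/w6.png',im[:,:,::-1])
go([.539,.4195,.005],4.9)
```

```text
{'t': 12.883, 'eef_pos': [0.54, 0.418, 0.09], 'tool_rot': [0.001, 0.999, 0.042, -0.0], 'contact_force': [0.894, -0.296, -0.605], 'gripper_width': 1.002}
[(array([266.1, 222.5]), 0.68, array([0.5376, 0.4233]))]
cap [ 231   67   74   42 2901] [267.82971389  87.91003102] [0.6302 0.4292]
110 0 0
140 224 312
170 225 311
200 226 310
230 227 309
260 229 304
shift [-0.004 -0.011  0.424] turn [ 0.0007  0.0002 -0.0005] rows>= 2.0
```

View pics/w6.png

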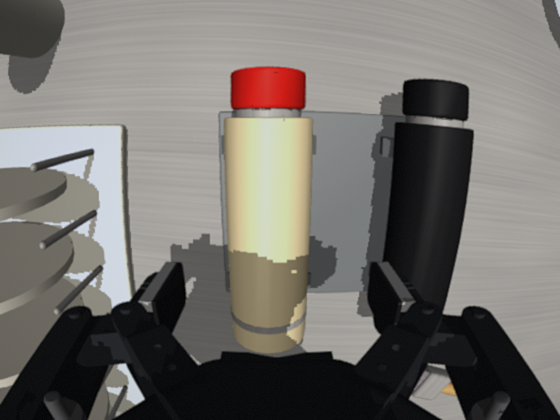

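The wrist view shows the flask axis at column 268 against a finger midline of about 276, so I'll shift about 5 mm toward +y. The right finger has clear room before the black flask.

{"op": "jog_arm", "data": {
  "plan": [
    {"x": -0.004, "y": -0.025, "z": 0.05, "wx": 0, "wy": 0, "wz": 0},
    {"x": -0.004, "y": -0.025, "z": 0.15, "wx": 0, "wy": 0, "wz": 0},
    {"x": -0.004, "y": -0.025, "z": 0.25, "wx": 0, "wy": 0, "wz": 0},
    {"x": -0.004, "y": -0.025, "z": 0.32, "wx": 0, "wy": 0, "wz": 0},
    {"x": -0.004, "y": -0.025, "z": 0.36, "wx": 0, "wy": 0, "wz": 0},
    {"x": -0.004, "y": -0.025, "z": 0.36, "wx": 0, "wy": 0, "wz": 0}
  ]
}}

```text
t: 13.48
eef_pos: [0.5388, 0.4236, 0.0178]
tool_rot: [0.001, 0.999, 0.042, 0.0]
contact_force: [0.7, 0.3, 0.4]
gripper_width: 0.998
```

{"op": "jog_arm", "data": {
  "plan": [
    {"x": 0, "y": 0, "z": 0.02, "wx": 0, "wy": 0, "wz": 0},
    {"x": 0, "y": 0, "z": 0.04, "wx": 0, "wy": 0, "wz": 0},
    {"x": 0, "y": 0, "z": 0.06, "wx": 0, "wy": 0, "wz": 0},
    {"x": 0, "y": 0, "z": 0.06, "wx": 0, "wy": 0, "wz": 0}
  ]
}}

```text
t: 13.82
eef_pos: [0.5387, 0.4234, 0.0055]
tool_rot: [0.001, 0.999, 0.042, 0.0]
contact_force: [0.7, 0.5, 0.0]
gripper_width: 0.995
```

Run:
```python
exec(open('look.py').read())
im=cams.read_camera('wrist');s=cams.read_camera('side');c=cams.read_camera('scene')
a=cv2.resize(im,(420,315));b=cv2.resize(s[80:200,240:380],(380,315));d=cv2.resize(c[120:240,340:480],(330,285))
v=np.zeros((600,800,3),np.uint8);v[:315,:420]=a;v[:315,420:]=b;v[315:,:330]=d;cv2.imwrite('pics/w7.png',v[:,:,::-1])
go([.539,.4225,.004],4.9)
```

```text
{'t': 13.817, 'eef_pos': [0.539, 0.423, 0.006], 'tool_rot': [0.001, 0.999, 0.042, 0.0], 'contact_force': [0.738, 0.457, 0.046], 'gripper_width': 0.995}
shift [0.001 0.005 0.008] turn [ 0.0005  0.     -0.0002] rows>= 0.0
```

View pics/w7.png

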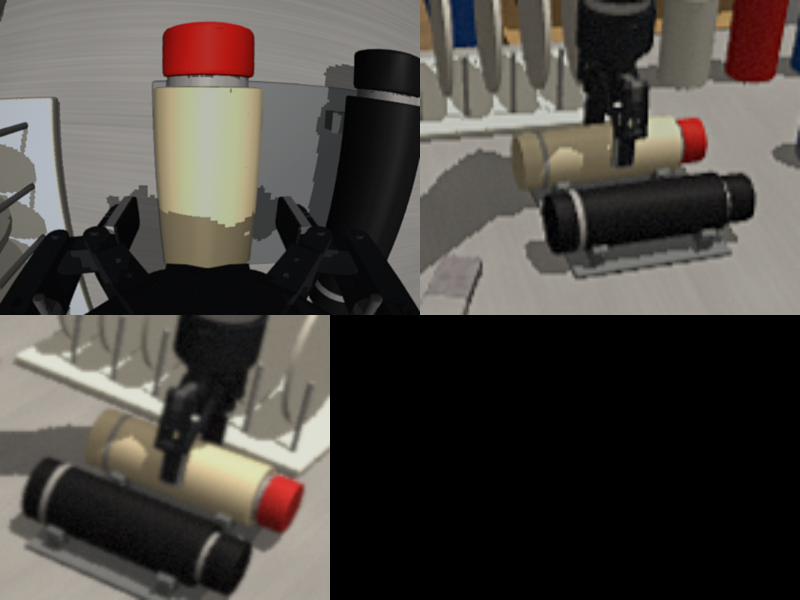

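The fingers straddle the flask symmetrically at its middle and clear the black one, in the wrist, side and scene crops alike. Checking the open tip height.

Run:
```python
exec(open('look.py').read())
print(tri((413,190.3),(314.4,142.9)))
```

```text
{'t': 13.967, 'eef_pos': [0.539, 0.424, 0.006], 'tool_rot': [0.001, 0.999, 0.042, 0.0], 'contact_force': [-0.166, -0.361, -0.463], 'gripper_width': 0.999}
(array([0.5438, 0.3805, 0.0481]), array([ 0., -0.,  0.,  0.]))
```

The tips are about 8 mm too high. Lowering 8 mm, then closing.

{"op": "jog_arm", "data": {
  "plan": [
    {"x": 0, "y": 0, "z": 0.02, "wx": 0, "wy": 0, "wz": 0},
    {"x": 0, "y": 0, "z": 0.04, "wx": 0, "wy": 0, "wz": 0},
    {"x": 0, "y": 0, "z": 0.04, "wx": 0, "wy": 0, "wz": 0},
    {"x": 0, "y": 0, "z": 0.04, "wx": 0, "wy": 0, "wz": 0}
  ]
}}

```text
t: 14.3
eef_pos: [0.5388, 0.4235, -0.0022]
tool_rot: [0.001, 0.999, 0.042, 0.0]
contact_force: [1.3, 0.9, -0.1]
gripper_width: 1.003
```

{"op": "jog_arm", "data": {
  "plan": [
    {"x": 0, "y": 0, "z": 0, "wx": 0, "wy": 0, "wz": 0},
    {"x": 0, "y": 0, "z": 0, "wx": 0, "wy": 0, "wz": 0},
    {"x": 0, "y": 0, "z": 0, "wx": 0, "wy": 0, "wz": 0},
    {"x": 0, "y": 0, "z": 0, "wx": 0, "wy": 0, "wz": 0},
    {"x": 0, "y": 0, "z": 0, "wx": 0, "wy": 0, "wz": 0},
    {"x": 0, "y": 0, "z": 0, "wx": 0, "wy": 0, "wz": 0},
    {"x": 0, "y": 0, "z": 0, "wx": 0, "wy": 0, "wz": 0}
  ],
  "hand": -1,
  "grip_force": 50
}}

```text
t: 14.88
eef_pos: [0.5389, 0.4236, -0.0018]
tool_rot: [0.001, 0.999, 0.042, 0.0]
contact_force: [-0.9, -0.9, 6.0]
gripper_width: 0.683
```

{"op": "jog_arm", "data": {
  "plan": [
    {"x": 0, "y": 0, "z": -0.03, "wx": 0, "wy": 0, "wz": 0},
    {"x": 0, "y": 0, "z": -0.08, "wx": 0, "wy": 0, "wz": 0},
    {"x": 0, "y": 0, "z": -0.15, "wx": 0, "wy": 0, "wz": 0},
    {"x": 0, "y": 0, "z": -0.15, "wx": 0, "wy": 0, "wz": 0},
    {"x": 0, "y": 0, "z": -0.15, "wx": 0, "wy": 0, "wz": 0}
  ]
}}

```text
t: 15.3
eef_pos: [0.5397, 0.4244, 0.0297]
tool_rot: [-0.0, 0.999, 0.042, 0.001]
contact_force: [0.1, 0.0, -4.6]
gripper_width: 0.683
```

Run:
```python
exec(open('look.py').read())
for c in('scene','side'):
    cams.read_camera(c)
    print(c,[(np.round(d['location'],1),round(d['confidence'],2)) for d in finder.place_of(c,'cream_flask')],[(np.round(d['location'],1),round(d['confidence'],2)) for d in finder.place_of(c,'black_flask')][:1])
print(proj('scene',[[.539,.4225,.042],[.539,.4225,.072]]),proj('side',[[.539,.4225,.042],[.539,.4225,.072]]))
```

```text
{'t': 15.3, 'eef_pos': [0.54, 0.424, 0.03], 'tool_rot': [-0.0, 0.999, 0.042, 0.001], 'contact_force': [0.145, 0.021, -4.582], 'gripper_width': 0.683}
scene [(array([419.7, 177.2]), 0.7), (array([304.3, 145.7]), 0.61)] [(array([394.1, 208.7]), 0.57)]
side [(array([307.5, 125.1]), 0.94), (array([194.7, 155.5]), 0.58)] [(array([325.7, 160.1]), 0.94)]
[[420.22979741 184.50350587]
 [422.73670449 173.1291102 ]] [[308.86503992 137.32952086]
 [309.50164747 127.92699795]]
```

The flask is in hand: the load is 4.6 N (0.47 kg) and it moved up in both views. Lifting and carrying it to the board.

{"op": "jog_arm", "data": {
  "plan": [
    {"x": 0, "y": 0, "z": -0.15, "wx": 0, "wy": 0, "wz": 0},
    {"x": 0, "y": 0, "z": -0.3, "wx": 0, "wy": 0, "wz": 0},
    {"x": 0, "y": 0, "z": -0.45, "wx": 0, "wy": 0, "wz": 0},
    {"x": 0, "y": 0, "z": -0.6, "wx": 0, "wy": 0, "wz": 0},
    {"x": 0, "y": 0.15, "z": -0.6, "wx": 0, "wy": 0, "wz": 0},
    {"x": 0, "y": 0.3, "z": -0.6, "wx": 0, "wy": 0, "wz": 0},
    {"x": 0, "y": 0.45, "z": -0.6, "wx": 0, "wy": 0, "wz": 0},
    {"x": 0, "y": 0.6, "z": -0.6, "wx": 0, "wy": 0, "wz": 0},
    {"x": 0, "y": 0.75, "z": -0.6, "wx": 0, "wy": 0, "wz": 0},
    {"x": 0, "y": 0.9, "z": -0.6, "wx": 0, "wy": 0, "wz": 0},
    {"x": 0, "y": 1, "z": -0.6, "wx": 0, "wy": 0, "wz": 0}
  ],
  "grip_force": 60
}}

```text
t: 16.52
eef_pos: [0.5557, 0.2201, 0.1475]
tool_rot: [0.002, 0.999, 0.041, -0.001]
contact_force: [0.2, -0.3, -4.0]
gripper_width: 0.679
```

{"op": "jog_arm", "data": {
  "plan": [
    {"x": 0, "y": 0.15, "z": 0, "wx": 0, "wy": 0, "wz": 0},
    {"x": 0, "y": 0.3, "z": 0, "wx": 0, "wy": 0, "wz": 0},
    {"x": 0, "y": 0.45, "z": 0, "wx": 0, "wy": 0, "wz": 0},
    {"x": 0, "y": 0.6, "z": 0, "wx": 0, "wy": 0, "wz": 0},
    {"x": 0, "y": 0.75, "z": 0, "wx": 0, "wy": 0, "wz": 0},
    {"x": 0, "y": 0.9, "z": 0, "wx": 0, "wy": 0, "wz": 0},
    {"x": 0, "y": 1, "z": 0, "wx": 0, "wy": 0, "wz": 0}
  ]
}}

```text
t: 17.1
eef_pos: [0.5718, 0.0168, 0.1481]
tool_rot: [0.003, 0.999, 0.04, -0.001]
contact_force: [0.9, -0.6, -3.9]
gripper_width: 0.681
```

Run:
```python
exec(open('look.py').read())
t=deckp(0,.017,.030);go(t+[0,0,.06-.0438],3.2)
```

```text
{'t': 17.1, 'eef_pos': [0.572, 0.017, 0.148], 'tool_rot': [0.003, 0.999, 0.04, -0.001], 'contact_force': [0.924, -0.608, -3.905], 'gripper_width': 0.681}
shift [-0.272  0.874  0.357] turn [0.0019 0.0006 0.0074] rows>= 4.7
```

{"op": "jog_arm", "data": {
  "plan": [
    {"x": -0.05, "y": 0.15, "z": 0, "wx": 0.002, "wy": 0, "wz": 0.007},
    {"x": -0.1, "y": 0.3, "z": 0, "wx": 0.002, "wy": 0, "wz": 0.007},
    {"x": -0.15, "y": 0.45, "z": 0.05, "wx": 0.002, "wy": 0, "wz": 0.007},
    {"x": -0.2, "y": 0.6, "z": 0.1, "wx": 0.002, "wy": 0, "wz": 0.007},
    {"x": -0.25, "y": 0.75, "z": 0.2, "wx": 0.002, "wy": 0, "wz": 0.007},
    {"x": -0.272, "y": 0.874, "z": 0.3, "wx": 0.002, "wy": 0, "wz": 0.007},
    {"x": -0.272, "y": 0.874, "z": 0.357, "wx": 0.002, "wy": 0, "wz": 0.007},
    {"x": -0.272, "y": 0.874, "z": 0.357, "wx": 0.002, "wy": 0, "wz": 0.007},
    {"x": -0.272, "y": 0.874, "z": 0.357, "wx": 0.002, "wy": 0, "wz": 0.007}
  ]
}}

```text
t: 17.85
eef_pos: [0.531, -0.1614, 0.0774]
tool_rot: [-0.001, 1.0, 0.029, -0.002]
contact_force: [0.6, 1.2, -4.0]
gripper_width: 0.68
```

Run:
```python
exec(open('look.py').read())
t=deckp(0,.019,.030);go(t+[0,0,.06-.0438],3.2);go(t+[0,0,.003-.0438],3.2)
k=cams.get_calibration('wrist');im=cams.read_camera('wrist');h=cv2.cvtColor(im,cv2.COLOR_RGB2HSV)
m=cv2.inRange(h,(0,150,60),(8,255,255))|cv2.inRange(h,(172,150,60),(180,255,255))
n,l,st,ce=cv2.connectedComponentsWithStats(m);i=1+np.argmax(st[1:,4]);print('cap',st[i],ce[i])
zc=o['eef_pos'][2]+.0438
print('cap xy',back('wrist',ce[i],zc+.008,k),'tcp',o['eef_pos'])
```

```text
{'t': 17.85, 'eef_pos': [0.531, -0.161, 0.077], 'tool_rot': [-0.001, 1.0, 0.029, -0.002], 'contact_force': [0.649, 1.219, -3.988], 'gripper_width': 0.68}
shift [ 0.001 -0.005 -0.003] turn [-0.0005  0.001   0.0005] rows>= 0.0
shift [ 0.002 -0.005  0.282] turn [-0.0005  0.001   0.0005] rows>= 1.4
cap [ 214   23  129   78 9158] [277.63955012  62.55306836]
cap xy [ 0.6234 -0.1578] tcp [ 0.53100286 -0.16136648  0.07739693]
```

{"op": "jog_arm", "data": {
  "plan": [
    {"x": 0.002, "y": -0.005, "z": 0.08, "wx": 0, "wy": 0.001, "wz": 0},
    {"x": 0.002, "y": -0.005, "z": 0.16, "wx": 0, "wy": 0.001, "wz": 0},
    {"x": 0.002, "y": -0.005, "z": 0.22, "wx": 0, "wy": 0.001, "wz": 0},
    {"x": 0.002, "y": -0.005, "z": 0.25, "wx": 0, "wy": 0.001, "wz": 0},
    {"x": 0.002, "y": -0.005, "z": 0.27, "wx": 0, "wy": 0.001, "wz": 0},
    {"x": 0.002, "y": -0.005, "z": 0.282, "wx": 0, "wy": 0.001, "wz": 0},
    {"x": 0.002, "y": -0.005, "z": 0.282, "wx": 0, "wy": 0.001, "wz": 0},
    {"x": 0.002, "y": -0.005, "z": 0.282, "wx": 0, "wy": 0.001, "wz": 0}
  ]
}}

```text
t: 18.57
eef_pos: [0.5328, -0.1598, 0.0224]
tool_rot: [-0.0, 1.0, 0.029, 0.001]
contact_force: [-0.3, -1.1, -4.0]
gripper_width: 0.683
```

{"op": "jog_arm", "data": {
  "plan": [
    {"x": 0, "y": 0, "z": 0.005, "wx": 0, "wy": 0, "wz": 0},
    {"x": 0, "y": 0, "z": 0.01, "wx": 0, "wy": 0, "wz": 0},
    {"x": 0, "y": 0, "z": 0.01, "wx": 0, "wy": 0, "wz": 0}
  ]
}}

```text
t: 18.82
eef_pos: [0.5329, -0.1598, 0.0206]
tool_rot: [-0.0, 1.0, 0.029, 0.002]
contact_force: [0.4, -0.4, -3.6]
gripper_width: 0.683
```

Run:
```python
exec(open('look.py').read())
t=deckp(0,.017,.030);go(t+[0,0,-.0438],3.2)
Rd,tt=deckT(*DK);print('flask in deck',Rd.T@(o['eef_pos']+np.array([0,0,.0438])-tt))
```

```text
{'t': 18.817, 'eef_pos': [0.533, -0.16, 0.021], 'tool_rot': [-0.0, 1.0, 0.029, 0.002], 'contact_force': [0.45, -0.364, -3.578], 'gripper_width': 0.683}
shift [-0.009  0.012  0.014] turn [-0.0002 -0.001   0.0009] rows>= 0.1
flask in deck [0.00182972 0.01962358 0.03253403]
```

Now down in 1 mm steps, with a slight downhill shift.

{"op": "jog_arm", "data": {
  "plan": [
    {"x": 0, "y": 0.006, "z": 0.005, "wx": 0, "wy": 0, "wz": 0},
    {"x": 0, "y": 0.012, "z": 0.01, "wx": 0, "wy": 0, "wz": 0},
    {"x": 0, "y": 0.012, "z": 0.01, "wx": 0, "wy": 0, "wz": 0}
  ]
}}

```text
t: 19.07
eef_pos: [0.5331, -0.1626, 0.0185]
tool_rot: [-0.0, 1.0, 0.029, 0.002]
contact_force: [0.0, -0.6, -4.3]
gripper_width: 0.68
```

{"op": "jog_arm", "data": {
  "plan": [
    {"x": 0, "y": 0, "z": 0.003, "wx": 0, "wy": 0, "wz": 0},
    {"x": 0, "y": 0, "z": 0.006, "wx": 0, "wy": 0, "wz": 0},
    {"x": 0, "y": 0, "z": 0.006, "wx": 0, "wy": 0, "wz": 0}
  ]
}}

```text
t: 19.32
eef_pos: [0.5334, -0.1623, 0.0177]
tool_rot: [-0.0, 1.0, 0.029, 0.002]
contact_force: [-0.8, 2.1, 2.0]
gripper_width: 0.679
```

Run:
```python
exec(open('look.py').read())
im=cams.read_camera('wrist');s=cams.read_camera('side');c=cams.read_camera('scene')
v=np.zeros((600,800,3),np.uint8);v[:300,:400]=cv2.resize(im,(400,300));v[:300,400:]=cv2.resize(s[225:420,280:520],(400,300));v[300:,:400]=cv2.resize(c[225:420,95:355],(400,300));v[300:,400:]=cv2.resize(c[270:360,170:290],(400,300))
cv2.imwrite('pics/w8.png',v[:,:,::-1])
```

```text
{'t': 19.317, 'eef_pos': [0.533, -0.162, 0.018], 'tool_rot': [-0.0, 1.0, 0.029, 0.002], 'contact_force': [-0.78, 2.089, 2.037], 'gripper_width': 0.679}
```

View pics/w8.png

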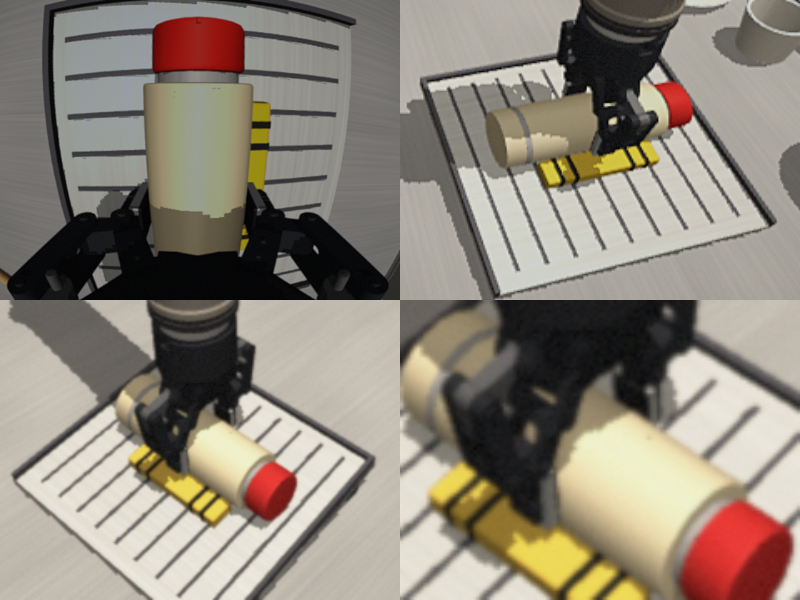

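The picture shows the flask lying across the slope on the board, its middle just uphill of the chock and the downhill finger above the bar. Releasing.

{"op": "jog_arm", "data": {
  "plan": [
    {"x": 0, "y": 0, "z": 0, "wx": 0, "wy": 0, "wz": 0},
    {"x": 0, "y": 0, "z": 0, "wx": 0, "wy": 0, "wz": 0},
    {"x": 0, "y": 0, "z": 0, "wx": 0, "wy": 0, "wz": 0},
    {"x": 0, "y": 0, "z": 0, "wx": 0, "wy": 0, "wz": 0},
    {"x": 0, "y": 0, "z": 0, "wx": 0, "wy": 0, "wz": 0},
    {"x": 0, "y": 0, "z": 0, "wx": 0, "wy": 0, "wz": 0},
    {"x": 0, "y": 0, "z": 0, "wx": 0, "wy": 0, "wz": 0},
    {"x": 0, "y": 0, "z": 0, "wx": 0, "wy": 0, "wz": 0}
  ],
  "hand": 1
}}

```text
t: 20.13
eef_pos: [0.5334, -0.1624, 0.0177]
tool_rot: [-0.0, 1.0, 0.029, 0.002]
contact_force: [0.6, -0.1, -0.2]
gripper_width: 1.001
```

{"op": "jog_arm", "data": {
  "plan": [
    {"x": 0, "y": 0, "z": -0.05, "wx": 0, "wy": 0, "wz": 0},
    {"x": 0, "y": 0, "z": -0.12, "wx": 0, "wy": 0, "wz": 0},
    {"x": 0, "y": 0, "z": -0.25, "wx": 0, "wy": 0, "wz": 0},
    {"x": 0, "y": 0, "z": -0.4, "wx": 0, "wy": 0, "wz": 0},
    {"x": 0, "y": 0, "z": -0.55, "wx": 0, "wy": 0, "wz": 0},
    {"x": 0, "y": 0, "z": -0.7, "wx": 0, "wy": 0, "wz": 0},
    {"x": 0, "y": 0, "z": -0.9, "wx": 0, "wy": 0, "wz": 0},
    {"x": 0, "y": 0, "z": -0.9, "wx": 0, "wy": 0, "wz": 0},
    {"x": 0, "y": 0, "z": -0.9, "wx": 0, "wy": 0, "wz": 0}
  ]
}}

```text
t: 20.88
eef_pos: [0.5346, -0.1628, 0.2011]
tool_rot: [0.001, 1.0, 0.029, 0.005]
contact_force: [0.7, 0.7, -0.8]
gripper_width: 0.998
```

Run:
```python
exec(open('look.py').read())
def dk(P):
    Rd,t=deckT(*DK);return np.round(Rd.T@(np.array(P)-t),4)
L={}
for c in('scene','side'):
    im=cams.read_camera(c)
    for t in('cream_flask','chock','black_flask'):L[c,t]=[np.round(d['location'],1).tolist() for d in finder.place_of(c,t)[:2]]
print(L)
k=cams.get_calibration('wrist');im=chock_on_deck();h=cv2.cvtColor(im,cv2.COLOR_RGB2HSV)
print([(np.round(onplane(d['location'],.03,k),4),round(d['confidence'],2)) for d in finder.place_of('wrist','cream_flask')])
print('chock net',[(np.round(onplane(d['location'],0.0,k),4),round(d['confidence'],2)) for d in finder.place_of('wrist','chock')])
m=cv2.inRange(h,(0,150,60),(8,255,255))|cv2.inRange(h,(172,150,60),(180,255,255))
n,l,st,ce=cv2.connectedComponentsWithStats(m);i=1+np.argmax(st[1:,4]);print('cap in deck',onplane(ce[i],.036,k))
```

```text
{'t': 20.883, 'eef_pos': [0.535, -0.163, 0.201], 'tool_rot': [0.001, 1.0, 0.029, 0.005], 'contact_force': [0.693, 0.729, -0.825], 'gripper_width': 0.998}
{('scene', 'cream_flask'): [[224.8, 319.8], [303.2, 146.0]], ('scene', 'chock'): [[209.2, 348.4]], ('scene', 'black_flask'): [[392.8, 206.8]], ('side', 'cream_flask'): [[388.5, 304.2], [191.5, 155.4]], ('side', 'chock'): [[393.3, 331.4]], ('side', 'black_flask'): []}
chock in deck ((3.3664474487304688, -26.50118637084961), (118.12374877929688, 16.944753646850586), 0.015148681588470936)
[(array([0.0001, 0.0174]), 0.71)]
chock net [(array([ 0.0027, -0.0243]), 0.88)]
cap in deck [0.09382305 0.01615474]
```

{"op": "jog_arm", "data": {
  "plan": [
    {"x": 0, "y": 0, "z": 0, "wx": 0, "wy": 0, "wz": 0},
    {"x": 0, "y": 0, "z": 0, "wx": 0, "wy": 0, "wz": 0},
    {"x": 0, "y": 0, "z": 0, "wx": 0, "wy": 0, "wz": 0},
    {"x": 0, "y": 0, "z": 0, "wx": 0, "wy": 0, "wz": 0},
    {"x": 0, "y": 0, "z": 0, "wx": 0, "wy": 0, "wz": 0},
    {"x": 0, "y": 0, "z": 0, "wx": 0, "wy": 0, "wz": 0},
    {"x": 0, "y": 0, "z": 0, "wx": 0, "wy": 0, "wz": 0},
    {"x": 0, "y": 0, "z": 0, "wx": 0, "wy": 0, "wz": 0},
    {"x": 0, "y": 0, "z": 0, "wx": 0, "wy": 0, "wz": 0},
    {"x": 0, "y": 0, "z": 0, "wx": 0, "wy": 0, "wz": 0},
    {"x": 0, "y": 0, "z": 0, "wx": 0, "wy": 0, "wz": 0},
    {"x": 0, "y": 0, "z": 0, "wx": 0, "wy": 0, "wz": 0}
  ]
}}

```text
t: 22.43
eef_pos: [0.5326, -0.1624, 0.1972]
tool_rot: [-0.0, 1.0, 0.029, 0.001]
contact_force: [0.4, 0.0, 0.8]
gripper_width: 1.0
```

Run:
```python
exec(open('look.py').read())
k=cams.get_calibration('wrist');im=chock_on_deck();h=cv2.cvtColor(im,cv2.COLOR_RGB2HSV)
print([(np.round(onplane(d['location'],.03,k),4),round(d['confidence'],2)) for d in finder.place_of('wrist','cream_flask')])
m=cv2.inRange(h,(0,150,60),(8,255,255))|cv2.inRange(h,(172,150,60),(180,255,255))
n,l,st,ce=cv2.connectedComponentsWithStats(m);i=1+np.argmax(st[1:,4]);print('cap in deck',onplane(ce[i],.036,k))
bot.hand_in()
```

```text
{'t': 22.433, 'eef_pos': [0.533, -0.162, 0.197], 'tool_rot': [-0.0, 1.0, 0.029, 0.001], 'contact_force': [0.396, 0.009, 0.785], 'gripper_width': 1.0}
chock in deck ((3.1853713989257812, -26.18326187133789), (117.4320297241211, 17.776466369628906), 0.15055646002292633)
[(array([-0.0027,  0.0159]), 0.6)]
cap in deck [0.0937873  0.01621985]
the job is handed in; nothing more can be done
```

I set the chock across the board and laid the cream flask against its uphill side, letting go only once it was down. I then handed the job in at about 22.5 s of the 67 s allowed; no verdict is reported.

**Last checks:**
- **Chock:** at deck (3, -22) mm, worked out from its visible lower edge because the flask hides part of it, and square to the slope.
- **Cream flask:** at about deck (0, +16) mm, square within a degree or two, with middles about 38–39 mm apart. That matches the 38 mm expected for touching, and the position did not change over the last 1.5 s. I could not measure the contact force between the flask and chock directly.
- **Black flask:** left where it was. The scene camera found it within about 2 pixels of its start; the side camera's finder missed it in the last look, but had it in place earlier.
- **Arm:** open and clear, about 0.2 m up.

**What went wrong on the way:** the first grasp of the chock closed on air. The fingertips actually sit about 20 mm above the reported TCP when shut (about 40 mm when open). I measured this in the pictures and allowed for it in both grasps and placings.

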